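Set a tube between bench centres and hold the indicator stand in its corner

ROBOT

A 6-joint arm with a two-finger parallel gripper is mounted at the origin on a cart in front of the work surface, level with it; the furniture and walls round the work are solid. World frame = base frame: x ahead of the robot, y to its left, z up, the work surface at z = 0. Lengths are in m, angles in degrees, forces in N, time in s.
With the tool pointing down it reaches from about 0.35 to 0.725 m from the base axis. Payload 6 kg.
Tool frame: the origin (TCP) lies midway between the tips of the shut fingers; the grasp point (between the pads) lies 19 mm behind it (bot.grip_point_offset is the y of the grasp point in the tool frame, in m); y points along the fingers, z is the direction in which the jaws open and shut, and the axes are right-handed (so a half turn about y gives the same grasp; the last joint's range is limited). The gripper opens to 85 mm and grips with 20 to 120 N. Pads are 22 mm wide; open, the fingers measure 114 mm over their backs; the gripper's body (76 mm by 85 mm) begins 54 mm behind the grasp point. The pads swing forward as they close: fully open they stand 13 mm farther back than shut.
Start: joints at [-44.822, 2.303, 4.859, 0, -92.561, -19.12], TCP at [0.264, -0.539, 0.231] pointing down, gripper open.
Joint ranges: [-146.85, 146.85], [-73.84, 115.35], [-62.03, 85.46], [-188.31, 113.3], [-161.28, -10.13], [-171.36, 171.36]. Speed limits (degrees/s): [147.25, 147.25, 172.46, 180, 180, 180].

INTERFACE

Orientations are given as [roll, pitch, yaw] about the fixed x, y, z axes, in that order (R = Rz(yaw) Ry(pitch) Rx(roll)).
In Python, from cell import sensors, vision, bot gives the robot as it stands. The module is installed in compiled form; this text tells all that it offers.
- The arm moves only by the tool jog_arm, never from a script. Its argument "series" is a list of rows, each an object with "travel": the shift along the tool's x, y, z in m, a list of three; "twist": the turn about the tool's y in rad. A call has 1 to 10 rows; each row is the pose to reach, as a shift and turn from the pose measured when the call began, along the tool's axes at that moment; what a row does not reach only later rows make up. A row lasts 1/10 s, in which the tool goes at most 50 mm and 8.59 degrees, less where a joint would pass 70% of its speed; a pose out of reach is approached as far as the arm can. A call with a gripper value outside its range is refused whole. "grip" is the finger opening in m, from 0 to 0.0854, set as the call begins (left out, the last holds). The fingers move at their own pace and stop on an object; the grip force is fixed at half the most. Time passes only in rows, so rows that repeat a pose let the fingers close. It gives the time, the measured TCP pose, the force and the opening at its end, in the units of the state.
- sensors.state(): the state, without advancing time (a new reading comes with each control period).
- vision.grab_frame(name): name is "side" or "top" or "wrist"; returns a dict with "img" (384x512x3 uint8, blue, green, red), "range_z" (384x512 float32, m along the optical axis (not along the pixel's ray), 0 where there is no reading), "camera_matrix" (3x3 intrinsics, pixels), "R" (3x3) and "t" (3): a world point X has camera coordinates R X + t. Camera axes: x right, y down, z forward; pixel columns grow to the right and rows downward; lengths in m; the calibration is good to about 2 mm. The wrist camera is an equidistant fisheye: a pixel r from the principal point sees the ray r / f radians off the axis. A picture is of the moment at which its call begins.
- bot.sign_off(): hands the job in, once; it reports no verdict.
The state is a dict: "clock": time; "qpos": joint angles; "qvel": joint speeds; "tau": joint torques, N m; "tcp_pos": TCP position; "orientation": TCP orientation; "ft_force": force on the tool from outside, world axes, zero at the start; "wrist_torque": the same for the moment, N m; "grip_width": finger opening in m.
Only numpy, scipy, OpenCV 4.12 (cv2) and the standard library are available. Lean on these libraries where they do the work, as an engineer would, in place of code of your own. Each camera call takes 0.05 s, during which the arm holds its last target.

TASK

Get the tube ready for a run-out check: lift it from its V rack into the two V rests of the bench centres, then push the sliding tailstock up to it until the tube is seated on both centres and the tailstock's sprung centre is pressed in. Next bring the indicator stand, its plunger towards the tube, and press its base fully home into the corner between the front face of the bed bar and the side stop, square and flat on the worktop, so that both contacts close and the plunger is pushed in by the tube. Finish while still holding the stand there, pressed firmly against both, and leave the loose parts lying around alone.

Things in the scene. Friction and masses are not known exactly. Their poses are not given: they have to be found in the camera images.
- tube_center (a point): Centre of the loose plain aluminium tube: 30 mm outside, bore 18 mm, 110 mm long, about 0.13 kg; y runs along it (ends alike). At the start it lies level in a plastic V rack, axis 36 mm above the worktop. The rack's two V's are 40 mm either side of the middle and up to 26 mm high; the 70 mm between them is free for fingers above the rack's base plate (52 mm wide, 8 mm high).
- bench_centres: Fixed bench centres: bed bar with headstock and fixed cone at +y, two V rests, sliding tailstock at -y, L-shaped side stop in front. Origin on the worktop under the line of centres; x away from the robot, y along the line of centres (left), z up. The line of centres is 58 mm high at x = 0; headstock (y = 76 to 129 mm) and tailstock are 79 mm high. Cones: 24 mm at the root, 11 mm at the tip.
- bed_bar: Steel bed bar of the bench centres (same origin and axes as bench_centres), x = -40 to 40 mm, y = -152 to 133 mm, 22 mm high. Its front face, at x = -40 mm, is the first stop for the stand.
- side_stop: The aluminium side stop bolted to the bed's front (same origin and axes as bench_centres). It juts out 50 mm toward the robot (x = -90 to -40 mm); its face at y = +40 mm, looking to -y, is the second stop. It is 18 mm thick and 16 mm high.
- rest_mid (a point): On the bench centres: where the tube's middle belongs when it is first laid into the V rests (58 mm above the worktop, tube along y). The rests, 8 mm wide and 51 mm high, are at y = -32 and +38 mm from here; between them fingers may go down to the bed's top at 22 mm. The headstock cone's tip is then 9 mm from one tube end, the tailstock's 8 to 20 mm from the other.
- seat_mid (a point): On the bench centres: where the middle of the tube is when it is seated on the headstock cone (14 mm farther to +y than rest_mid, same height).
- tail_push (a point): Middle of the tailstock's back face (moves with the tailstock), 50 mm above the worktop; the face looks to -y of bench_centres, is 36 mm wide and reaches from 27 to 67 mm in height. Push here toward +y. At joint 0 it lies at y = -137 mm.
- tailstock (a joint): Position of the tailstock slide in m: 0 fully drawn back, grows as it moves toward the headstock, end stop at 0.048; stiff, needs about 8 N to move and stays where it is left (up to 14 N with its sprung centre pressed in). With the tube seated, the sprung centre is first touched at 0.040.
- tail_centre (a joint): How far the tailstock's sprung centre is pressed back into the tailstock, in m: 0 free, 0.010 at the most; about 1.5 N to start and 0.5 N more per mm. 0.004 to 0.008 is right for a held tube.
- stand: Loose indicator stand, 0.45 kg: dark steel base 55 x 50 x 20 mm that slides easily (x = -30 to 25, y = -25 to 25 mm) with aluminium post (x = -27 to -3 mm, 26 mm in y, top 70 mm high) and a face-up dial gauge (32 mm across, centre at x = 15 mm, 50 to 66 mm high). Its plunger points to +x at 58 mm height, tip at x = 53 mm. Origin on the underside, 15 mm ahead of the post's middle; z up.
- stand_grip (a point): Middle of the stand's post, 48 mm above its underside, where it is best gripped from above across its 26 mm width (along the stand's y). Fingers must stay above 20 mm (base top) and 16 mm (side stop).
- stand_corner (a point): Lower corner of the stand's base at its +x, +y edge (x = +25, y = +25 mm of the stand), the one that goes into the corner of the stops.
- corner (a point): On the bench centres, at worktop height: the inner corner where the front face of the bed bar (looking to -x) and the face of the side stop (looking to -y) meet. Axes as bench_centres; the stand ends with its axes parallel to these and its stand_corner here.
- plunger (a joint): How far the indicator's plunger is pressed in, in m: 0 free, 0.007 at the most; a soft spring of about 0.5 to 1.5 N. About 0.003 when the base is home against the bed bar with a tube between the centres.
- cover: Bystander: loose die-cast cover plate, 64 x 96 x 12 mm.
- valve: Bystander: loose cast valve block, 40 x 72 x 44 mm.

How it is judged (in metres and radians):
On the way, in this order (a step that is already met when the one before it is completed fails the run):
1. the tube lies in both V rests, let go (distance between tube_center and rest_mid below 0.018 m and z of tube_center in the frame of rest_mid below 0.004 m and angle between the y axis of tube_center and the y axis of bench_centres, either way round below 0.06 rad and value of joint tail_centre below 0.001 m and contact force between the fingers and tube below 0.1 N), for 0.2 s.
2. the tailstock has been pushed up: tube seated on both centres, sprung centre pressed in (distance between tube_center and seat_mid below 0.004 m and value of joint tail_centre above 0.002 m and angle between the y axis of tube_center and the y axis of bench_centres, either way round below 0.04 rad and contact force between the fingers and tube below 0.1 N), for 0.2 s.
At the end, for the whole second after the job is handed in: Tube seated between the centres (within 4 mm, sprung centre in over 2 mm). Stand held by the fingers in the corner (within 4 mm, square and flat within 0.05 rad, on the worktop), pressing bed bar and side stop with over 1.5 N each, plunger pressed in over 1 mm (distance between tube_center and seat_mid below 0.004 m and value of joint tail_centre above 0.002 m and angle between the y axis of tube_center and the y axis of bench_centres, either way round below 0.04 rad and horizontal distance between stand_corner and corner below 0.004 m and height (world z) of stand_corner below 0.004 m and angle between the x axis of stand and the x axis of bench_centres, either way round below 0.05 rad and angle between stand's own z axis and vertical below 0.05 rad and contact force between stand and bed_bar above 1.5 N and contact force between stand and side_stop above 1.5 N and contact force between the fingers and stand above 1.5 N and value of joint plunger above 0.001 m); the arm keeps its last pose, push and grip.
It fails at once if the cover plate is disturbed (moved more than 30 mm) (distance of cover from where it was at the start of the episode above 0.03 m).
It fails at once if the valve block is disturbed (moved more than 30 mm) (distance of valve from where it was at the start of the episode above 0.03 m).
It also fails if it takes over 64 s, if anything falls off the work surface, if the arm or the gripper's body presses on something with over 40 N, if the wrist force passes 120 N, or if a joint passes its speed limit or range.

## Working session

There is one attempt and no reset: what is moved stays moved. The work goes in short steps, Python scripts to look and compute and a tool call to move; the robot and the scene stay as the last step left them, time stands still between calls to the robot, and variables do not carry over. Pictures are saved under pics/ and viewed, and the job is handed in when it is done.

Besides the shell and the picture viewer there is one more tool, called as name([rows], argument=value, ...), one row to a line, values as JSON. jog_arm: Moves the arm, as the interface text tells. Its arguments: {"type":"object","properties":{"series":{"type":"array"},"grip":{"type":"number"}},"required":["series"]}

```bash
mkdir -p pics; ls; python3 - <<'E'
from cell import sensors, vision, bot
import cv2, numpy as np, pickle
print(sensors.state()); print(bot.grip_point_offset)
d={}
for n in ["side","top","wrist"]:
    f=vision.grab_frame(n); d[n]=f
    cv2.imwrite(f"pics/{n}0.png",f["img"]); print(n,f["camera_matrix"].tolist(),(-f["R"].T@f["t"]).round(3),f["R"].round(3).tolist())
pickle.dump(d,open("f0.pkl","wb"))
E
```

```text
pics
{'clock': 0.0, 'qpos': array([-4.48217058e+01,  2.33862792e+00,  4.80107843e+00, -2.78319880e-02,
       -9.25614931e+01, -1.91208492e+01]), 'qvel': array([ 0.0637327 ,  0.07549798, -0.05645743, -0.00247577, -0.00444214,
       -0.02000149]), 'tau': array([-3.24896591e-04, -3.68205714e+01,  3.47409010e+01,  6.93242624e+00,
       -5.44266353e-03,  2.06617921e-05]), 'tcp_pos': array([ 0.26350632, -0.53866636,  0.23026283]), 'orientation': array([-8.98973136e+01,  6.17023923e-03,  2.60586703e+01]), 'ft_force': array([-0.23716635,  1.27070151, -0.76551735]), 'wrist_torque': array([ 0.01525965,  0.00543348, -0.05547994]), 'grip_width': 0.08531572110033188}
-0.0187
side [[473.9896319383983, 0.0, 257.65987760919563], [0.0, 473.9896319383983, 193.5286883298468], [0.0, 0.0, 1.0]] [0.211 0.833 0.699] [[-0.925, -0.381, 0.013], [-0.228, 0.527, -0.819], [0.305, -0.76, -0.574]]
top [[491.55165297605305, 0.0, 255.7737537160648], [0.0, 491.55165297605305, 189.1749176086667], [0.0, 0.0, 1.0]] [ 0.338 -0.003  1.199] [[0.005, -1.0, -0.017], [-0.982, -0.001, -0.189], [0.189, 0.018, -0.982]]
wrist [[297.3186396354542, 0.0, 258.5606490113218], [0.0, 297.3186396354542, 192.13947155305314], [0.0, 0.0, 1.0]] [ 0.194 -0.574  0.374] [[-0.439, 0.899, 0.002], [0.856, 0.417, 0.305], [0.273, 0.136, -0.952]]
```

View pics/top0.png

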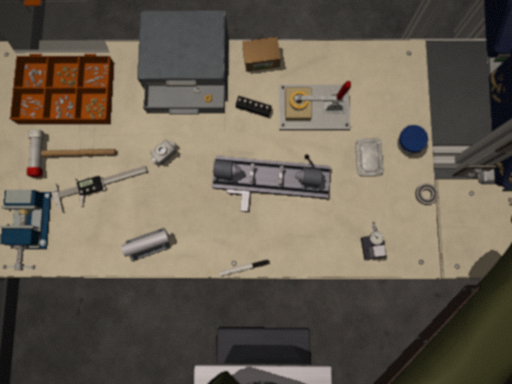

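View pics/side0.png

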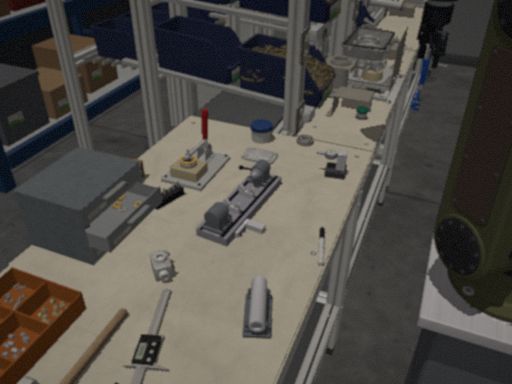

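View pics/wrist0.png

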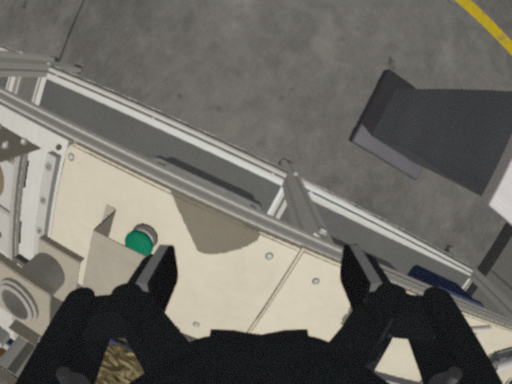

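```bash
cat > h.py <<'E'
import numpy as np, cv2
def ray(f,u,v,fish=False):
    K=f["camera_matrix"]; x=(np.asarray(u,float)-K[0,2])/K[0,0]; y=(np.asarray(v,float)-K[1,2])/K[1,1]
    if fish:
        r=np.hypot(x,y)+1e-12; s=np.sin(r)/r
        d=np.stack([x*s,y*s,np.cos(r)],-1)
    else: d=np.stack([x,y,np.ones_like(x)],-1)
    return d@f["R"], -f["R"].T@f["t"]   # dir world, origin
def onz(f,u,v,z,fish=False):
    d,c=ray(f,u,v,fish); s=(z-c[2])/d[...,2]
    return c+d*s[...,None]
def cloud(f,fish=False):
    h,w=f["range_z"].shape; v,u=np.mgrid[:h,:w]
    d,c=ray(f,u,v,fish); dz=d@f["R"][2]
    P=c+d*(f["range_z"]/dz)[...,None]; P[f["range_z"]<=0]=np.nan
    return P
def proj(f,X,fish=False):
    X=np.asarray(X,float); p=X@f["R"].T+f["t"]; K=f["camera_matrix"]
    if fish:
        rr=np.hypot(p[...,0],p[...,1]); th=np.arctan2(rr,p[...,2]); q=p[...,:2]/(rr[...,None]+1e-12)*th[...,None]
    else: q=p[...,:2]/p[...,2:]
    return q*K[0,0]+K[:2,2]
E
python3 - <<'E'
import pickle,cv2,numpy as np
from h import *
d=pickle.load(open("f0.pkl","rb")); f=d["top"]; P=cloud(f)
print("table z",np.nanmedian(P[210:225,330:350,2]))
x,y,z=P[...,0],P[...,1],P[...,2]
def blob(name,u0,u1,v0,v1,zmin):
    m=(z[v0:v1,u0:u1]>zmin)
    Q=P[v0:v1,u0:u1][m]; 
    r=cv2.minAreaRect(Q[:,:2].astype(np.float32)*1000)
    print(name,len(Q),"rect mm",np.round(r[0]),np.round(r[1]),round(r[2],1),"zmax",np.percentile(Q[:,2],98).round(3))
blob("tube",115,185,220,265,0.012)
blob("tubetop",115,185,220,265,0.035)
blob("bar",205,340,148,205,0.012)
blob("stand",355,395,215,265,0.012)
blob("cover",350,390,130,182,0.006)
blob("valve",148,182,138,170,0.015)
for n,(u0,u1,v0,v1) in dict(a=(200,345,140,220),b=(110,190,215,270),c=(350,400,210,270)).items():
    im=f["img"][v0:v1,u0:u1]; k=min(800/im.shape[1],600/im.shape[0]); cv2.imwrite(f"pics/top0{n}.png",cv2.resize(im,None,fx=k,fy=k,interpolation=cv2.INTER_CUBIC))
E
```

```text
table z -0.0003853879710271624
tube 678 rect mm [431. 280.] [ 50. 111.] 18.7 zmax 0.054
tubetop 591 rect mm [430. 280.] [ 34. 110.] 17.3 zmax 0.054
bar 3959 rect mm [585. -17.] [286. 118.] 87.7 zmax 0.078
stand 565 rect mm [ 439. -259.] [82. 50.] 8.0 zmax 0.073
cover 799 rect mm [ 649. -263.] [100.  74.] 6.6 zmax 0.016
valve 408 rect mm [657. 249.] [42. 72.] 43.9 zmax 0.047
```

```bash
python3 - <<'E'
import cv2,numpy as np
a=[cv2.imread(f"pics/top0{c}.png") for c in "abc"]
H=300
a=[cv2.resize(i,None,fx=H/i.shape[0],fy=H/i.shape[0]) for i in a]
r=np.hstack(a); k=800/r.shape[1]
top=cv2.imread("pics/top0a.png"); top=cv2.resize(top,(600,int(600*top.shape[0]/top.shape[1])))
bc=np.hstack(a[1:]); bc=cv2.resize(bc,(600,int(600*bc.shape[0]/bc.shape[1]))); v=np.vstack([top,bc]); k=min(1,600/v.shape[0]); cv2.imwrite("pics/top0m.png",cv2.resize(v,None,fx=k,fy=k))
E
```

```text
(no output)
```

View pics/top0m.png

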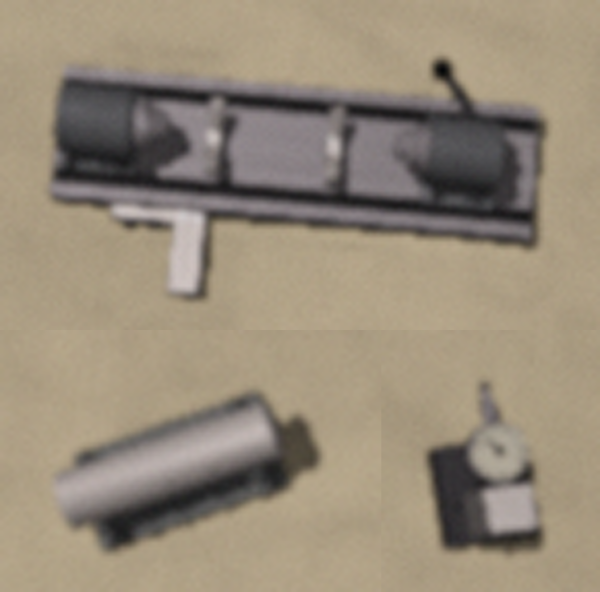

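```bash
python3 - <<'E'
import pickle,cv2,numpy as np
from h import *
d=pickle.load(open("f0.pkl","rb"))
def rect(Q):
    r=cv2.minAreaRect(Q[:,:2].astype(np.float32)*1000); return np.round(r[0],1),np.round(r[1],1),round(r[2],2)
for n in ["top","side"]:
    f=d[n];P=cloud(f);z=P[...,2]
    roi=(P[...,0]>.5)&(P[...,0]<.70)&(P[...,1]>-.2)&(P[...,1]<.16)
    m=roi&(z>.018)&(z<.027)
    m2=m.astype(np.uint8); m2=cv2.morphologyEx(m2,cv2.MORPH_OPEN,np.ones((2,2)))
    # front edge line & back: bin along y
    Q=P[m2>0]; print(n,"bed",len(Q),rect(Q),"zmed",np.median(Q[:,2]))
    # boundary: min x per y bin
    ys=np.arange(-.145,.11,.006); fr=[];bk=[]
    for y0 in ys:
        s=Q[(Q[:,1]>y0)&(Q[:,1]<y0+.006)]
        if len(s)>3: fr.append((y0+.003,s[:,0].min())); bk.append((y0+.003,s[:,0].max()))
    for e in (fr,bk):
        e=np.array(e); p=np.polyfit(e[:,0],e[:,1],1)
        for _ in range(4):
            r=e[:,1]-np.polyval(p,e[:,0]); k=abs(r)<max(.0025,1.0*np.median(abs(r))); p=np.polyfit(e[k,0],e[k,1],1)
        print(" edge slope deg",np.degrees(np.arctan(p[0])).round(2),"x at y=-.02",np.polyval(p,-.02).round(4),k.sum(),len(k))
    # upper: 
    m=roi&(z>.06)
    Q=P[m]
    for s in (Q[Q[:,1]>-.02],Q[Q[:,1]<-.02]): print(" top>60",len(s),rect(s),s[:,2].max().round(3), np.percentile(s[:,1],[1,99]).round(3))
    m=roi&(z>.030)&(z<.056)&(P[...,1]>-.08)&(P[...,1]<.07)
    Q=P[m];print(" rests y hist",np.histogram(Q[:,1],bins=np.arange(-.08,.07,.004)))
    # tube
    m=(P[...,0]>.36)&(P[...,0]<.5)&(P[...,1]>.2)&(P[...,1]<.36)&(z>.040); print(" tube",m.sum(),rect(P[m]),np.percentile(P[m][:,2],99))
    m=(P[...,0]>.38)&(P[...,0]<.55)&(P[...,1]>-.32)&(P[...,1]<-.2)
    for a,b in((.012,.03),(.064,.08),(.045,.063)):
        s=P[m&(z>a)&(z<b)]; print(" stand",a,b,len(s),rect(s),np.median(s[:,2]).round(4))
E
```

```text
top bed 2390 (array([594.8, -21.3]), array([287.4,  80.1]), 85.44) zmed nan
 edge slope deg 4.95 x at y=-.02 0.5561 43 43
 edge slope deg 5.17 x at y=-.02 0.6333 42 43
 top>60 383 (array([605.6,  87.5]), array([63.7, 39.4]), 86.4) 0.082 [0.058 0.118]
 top>60 373 (array([ 599.4, -113.1]), array([63.1, 66.8]), 63.65) 0.082 [-0.135 -0.076]
 rests y hist (array([ 0,  0,  0,  0,  0,  0,  0,  0,  5, 25, 29,  5,  0,  0,  0,  0,  0,
        1,  0,  0,  0,  0,  0,  0,  0,  0, 28, 22, 18,  0,  0,  0,  0,  2,
        0,  0,  0]), array([-8.0000000e-02, -7.6000000e-02, -7.2000000e-02, -6.8000000e-02,
       -6.4000000e-02, -6.0000000e-02, -5.6000000e-02, -5.2000000e-02,
       -4.8000000e-02, -4.4000000e-02, -4.0000000e-02, -3.6000000e-02,
       -3.2000000e-02, -2.8000000e-02, -2.4000000e-02, -2.0000000e-02,
       -1.6000000e-02, -1.2000000e-02, -8.0000000e-03, -4.0000000e-03,
        6.9388939e-17,  4.0000000e-03,  8.0000000e-03,  1.2000000e-02,
        1.6000000e-02,  2.0000000e-02,  2.4000000e-02,  2.8000000e-02,
        3.2000000e-02,  3.6000000e-02,  4.0000000e-02,  4.4000000e-02,
       
[... 1272 characters left out ...]
000000e-02, -8.0000000e-03, -4.0000000e-03,
        6.9388939e-17,  4.0000000e-03,  8.0000000e-03,  1.2000000e-02,
        1.6000000e-02,  2.0000000e-02,  2.4000000e-02,  2.8000000e-02,
        3.2000000e-02,  3.6000000e-02,  4.0000000e-02,  4.4000000e-02,
        4.8000000e-02,  5.2000000e-02,  5.6000000e-02,  6.0000000e-02,
        6.4000000e-02,  6.8000000e-02]))
 tube 722 (array([430.7, 277.5]), array([ 28.8, 113.2]), 20.03) 0.05261777582011699
 stand 0.012 0.03 205 (array([ 424.8, -263.7]), array([54.7, 57.2]), 6.46) 0.0202
 stand 0.064 0.08 113 (array([ 429. , -263.2]), array([57.3, 30.6]), 7.39) 0.0673
 stand 0.045 0.063 121 (array([ 437.1, -255.5]), array([78.8, 27.3]), 14.37) 0.0567
```

```bash
cat > mv.py <<'E'
import numpy as np,sys
from scipy.spatial.transform import Rotation as Ro
from cell import sensors
def plan(tgt,yaw,vertical=True):
    s=sensors.state(); R=Ro.from_euler('xyz',s["orientation"],degrees=True).as_matrix()
    p=np.array(s["tcp_pos"]); o=np.array(s["orientation"])
    tr=R.T@(np.array(tgt)-p); dy=(yaw-o[2]+180)%360-180
    print("t",round(s["clock"],2),"tcp",p.round(4),"rpy",o.round(2),"F",s["ft_force"].round(1),"w",round(s["grip_width"],4),"q",np.round(s["qpos"],1))
    print("-> travel",tr.round(4),"|",np.linalg.norm(tr).round(3),"twist",np.radians(-dy).round(4))
E
python3 - <<'E'
from mv import *
plan([.42,-.10,.22],70)
plan([.43,.279,.20],110)
E
```

```text
t 0.15 tcp [ 0.2635 -0.5388  0.2305] rpy [-8.992e+01  1.000e-02  2.606e+01] F [-1.1 -0.1  0. ] w 0.0856 q [-44.8   2.3   4.8  -0.  -92.6 -19.1]
-> travel [0.3333 0.0109 0.3254] | 0.466 twist -0.7669
t 0.15 tcp [ 0.2635 -0.5388  0.2305] rpy [-8.992e+01  1.000e-02  2.606e+01] F [-1.1 -0.1  0. ] w 0.0856 q [-44.8   2.3   4.8  -0.  -92.6 -19.1]
-> travel [0.5088 0.0313 0.6615] | 0.835 twist -1.4651
```

jog_arm([
  {"travel": [0.015,0,0.015],"twist": -0.05},
  {"travel": [0.05,0.001,0.045],"twist": -0.13},
  {"travel": [0.085,0.003,0.08],"twist": -0.21},
  {"travel": [0.12,0.004,0.115],"twist": -0.29},
  {"travel": [0.155,0.005,0.15],"twist": -0.37},
  {"travel": [0.19,0.006,0.185],"twist": -0.45},
  {"travel": [0.225,0.007,0.22],"twist": -0.53},
  {"travel": [0.26,0.008,0.255],"twist": -0.61},
  {"travel": [0.295,0.009,0.29],"twist": -0.69},
  {"travel": [0.33,0.01,0.325],"twist": -0.77},
])

```text
clock: 1.15
tcp_pos: [0.4172, -0.0998, 0.221]
orientation: [-90.0, -0.1, 70.4]
ft_force: [0.1, -0.4, 0.7]
grip_width: 0.0853
```

```bash
python3 - <<'E'
from mv import *
plan([.43,.279,.20],110)
E
```

```text
t 1.15 tcp [ 0.4172 -0.0998  0.221 ] rpy [-89.98  -0.09  70.38] F [ 0.1 -0.4  0.7] w 0.0853 q [ 13.7 -24.8 -19.5  -0.1 -95.3 -33.4]
-> travel [0.361  0.0216 0.1152] | 0.38 twist -0.6915
```

jog_arm([
  {"travel": [0.025,0.002,0.008],"twist": -0.06},
  {"travel": [0.065,0.004,0.02],"twist": -0.13},
  {"travel": [0.105,0.006,0.033],"twist": -0.2},
  {"travel": [0.145,0.008,0.046],"twist": -0.28},
  {"travel": [0.185,0.011,0.059],"twist": -0.36},
  {"travel": [0.225,0.013,0.072],"twist": -0.44},
  {"travel": [0.265,0.016,0.085],"twist": -0.52},
  {"travel": [0.305,0.018,0.097],"twist": -0.59},
  {"travel": [0.34,0.02,0.108],"twist": -0.65},
  {"travel": [0.361,0.0216,0.115],"twist": -0.6915},
])

```text
clock: 2.15
tcp_pos: [0.4296, 0.2812, 0.199]
orientation: [-90.0, -0.1, 110.2]
ft_force: [0.6, -0.3, 0.5]
grip_width: 0.0853
```

```bash
python3 - <<'E'
from mv import *
from cell import vision
from h import *
plan([.4305,.279,.016],110)
f=vision.grab_frame("wrist"); im=f["img"].copy()
for X in [(.4305,.279,.036),(.4305-.055*np.sin(.349),.279+.055*np.cos(.349),.051),(.4305+.055*np.sin(.349),.279-.055*np.cos(.349),.051)]:
    u=proj(f,X,True); print(u.round(0)); cv2.circle(im,(int(u[0]),int(u[1])),3,(0,0,255),-1)
P=cloud(f,True); z=P[...,2]
m=(z>.040)&(z<.06)&(abs(P[...,0]-.43)<.08)&(abs(P[...,1]-.28)<.08)
r=cv2.minAreaRect(P[m][:,:2].astype(np.float32)*1000); print(m.sum(),r,np.percentile(P[m][:,2],99))
cv2.imwrite("pics/w1.png",im)
E
```

```text
t 2.15 tcp [0.4296 0.2812 0.199 ] rpy [-8.9960e+01 -6.0000e-02  1.1022e+02] F [ 0.6 -0.3  0.5] w 0.0853 q [ 55.7 -11.1 -11.1  -0.1 -90.  -35.4]
-> travel [-0.0025  0.183  -0.0003] | 0.183 twist 0.0039
[259. 172.]
[259. 226.]
[259. 122.]
2837 ((430.9671325683594, 277.88641357421875), (28.828380584716797, 110.51801300048828), 19.476707458496094) 0.05256009137188072
```

View pics/w1.png

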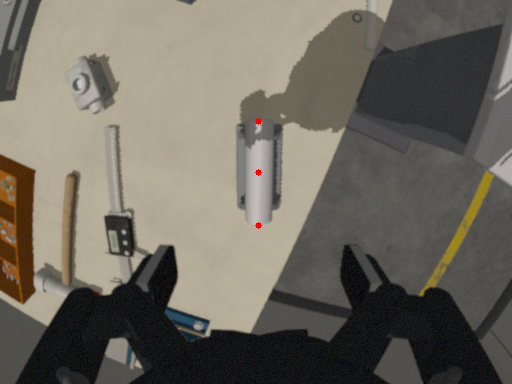

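```bash
python3 - <<'E'
from mv import *
plan([.431,.2782,.016],109.7)
E
```

```text
t 2.2 tcp [0.4294 0.2827 0.1982] rpy [-8.9920e+01 -6.0000e-02  1.1037e+02] F [-1.4  0.5 -2.2] w 0.0853 q [ 55.8 -10.9 -11.1  -0.1 -89.9 -35.4]
-> travel [-0.005   0.1822 -0.0002] | 0.182 twist 0.0117
```

jog_arm([
  {"travel": [-0.005,0.015,0],"twist": 0.012},
  {"travel": [-0.005,0.045,0],"twist": 0.012},
  {"travel": [-0.005,0.08,0],"twist": 0.012},
  {"travel": [-0.005,0.11,0],"twist": 0.012},
  {"travel": [-0.005,0.135,0],"twist": 0.012},
  {"travel": [-0.005,0.155,0],"twist": 0.012},
  {"travel": [-0.005,0.17,0],"twist": 0.012},
  {"travel": [-0.005,0.179,0],"twist": 0.012},
  {"travel": [-0.005,0.182,0],"twist": 0.012},
  {"travel": [-0.005,0.182,0],"twist": 0.012},
])

```text
clock: 3.2
tcp_pos: [0.431, 0.278, 0.0164]
orientation: [-89.9, -0.1, 109.7]
ft_force: [-0.1, 0.6, -0.4]
grip_width: 0.085
```

```bash
python3 - <<'E'
from mv import *
plan([.431,.2782,.016],109.7)
E
```

```text
t 3.2 tcp [0.431  0.278  0.0164] rpy [-8.9940e+01 -6.0000e-02  1.0967e+02] F [-0.1  0.6 -0.4] w 0.085 q [ 55.3  -6.3 -26.3  -0.1 -70.1 -35.6]
-> travel [ 0.0002  0.0004 -0.    ] | 0.0 twist -0.0005
```

jog_arm([
  {"travel": [0,0,0],"twist": 0},
  {"travel": [0,0,0],"twist": 0},
  {"travel": [0,0,0],"twist": 0},
  {"travel": [0,0,0],"twist": 0},
  {"travel": [0,0,0],"twist": 0},
  {"travel": [0,0,0],"twist": 0},
], grip=0.015)

```text
clock: 3.8
tcp_pos: [0.4308, 0.2781, 0.0169]
orientation: [-89.9, -0.1, 109.7]
ft_force: [-5.1, -0.7, 5.8]
grip_width: 0.0285
```

jog_arm([
  {"travel": [0,0,0],"twist": 0},
  {"travel": [0,-0.008,0],"twist": 0},
  {"travel": [0,-0.025,0],"twist": 0},
  {"travel": [0,-0.05,0],"twist": 0},
  {"travel": [0,-0.075,0],"twist": 0},
  {"travel": [0,-0.1,0],"twist": 0},
  {"travel": [0,-0.12,0],"twist": 0},
  {"travel": [0,-0.13,0],"twist": 0},
  {"travel": [0,-0.134,0],"twist": 0},
])

```text
clock: 4.7
tcp_pos: [0.4313, 0.2783, 0.1518]
orientation: [-90.0, -0.1, 109.7]
ft_force: [0.4, 0.3, -2.2]
grip_width: 0.0284
```

```bash
python3 - <<'E'
from mv import *
from cell import vision
from h import *
plan([.595,-.008,.15],85.1)
f=vision.grab_frame("top"); P=cloud(f); z=P[...,2]
cv2.imwrite("pics/t2.png",f["img"])
f=vision.grab_frame("side"); cv2.imwrite("pics/s2.png",f["img"])
f=vision.grab_frame("wrist"); cv2.imwrite("pics/w2.png",f["img"])
E
python3 -c "
import cv2,numpy as np
a=[cv2.imread(f'pics/{n}2.png') for n in 'sw']
cv2.imwrite('pics/m2.png',cv2.resize(np.hstack(a),(800,300)))"
```

```text
t 4.7 tcp [0.4313 0.2783 0.1518] rpy [-89.98  -0.11 109.67] F [ 0.4  0.3 -2.2] w 0.0284 q [ 55.3 -10.8 -15.8  -0.1 -85.  -35.6]
-> travel [-0.3247  0.0012 -0.0578] | 0.33 twist 0.4289
```

View pics/m2.png

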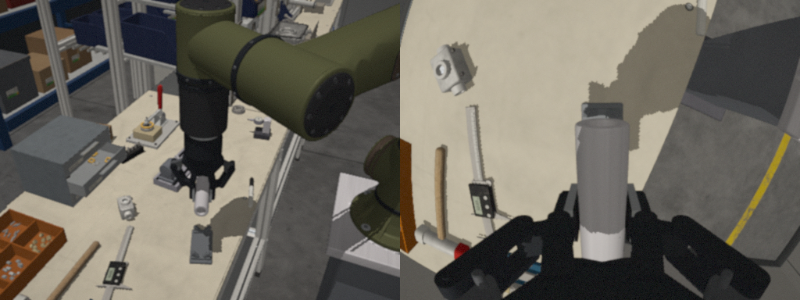

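jog_arm([
  {"travel": [-0.02,0,-0.004],"twist": 0.03},
  {"travel": [-0.06,0,-0.011],"twist": 0.08},
  {"travel": [-0.1,0,-0.018],"twist": 0.13},
  {"travel": [-0.14,0,-0.025],"twist": 0.18},
  {"travel": [-0.18,0,-0.032],"twist": 0.24},
  {"travel": [-0.22,0,-0.039],"twist": 0.29},
  {"travel": [-0.26,0.001,-0.046],"twist": 0.34},
  {"travel": [-0.295,0.001,-0.052],"twist": 0.39},
  {"travel": [-0.318,0.001,-0.057],"twist": 0.42},
  {"travel": [-0.3247,0.0012,-0.0578],"twist": 0.4289},
])

```text
clock: 5.85
tcp_pos: [0.5945, -0.0107, 0.1461]
orientation: [-89.7, 0.1, 84.9]
ft_force: [0.2, 0.5, -1.9]
grip_width: 0.0284
```

jog_arm([
  {"travel": [0,0,0],"twist": 0},
])

```text
clock: 5.95
tcp_pos: [0.5942, -0.0115, 0.1447]
orientation: [-89.5, 0.1, 84.8]
ft_force: [0.7, -0.4, -0.9]
grip_width: 0.0281
```

```bash
python3 - <<'E'
from mv import *
from cell import vision
from h import *
plan([.596,-.008,.039],85.1)
import pickle
d={n:vision.grab_frame(n) for n in("top","side","wrist")}; pickle.dump(d,open("f3.pkl","wb"))
for n in d: cv2.imwrite(f"pics/{n}3.png",d[n]["img"])
a=np.array([.996,-.0863]);b=np.array([.0863,.996]);o=np.array([.5956,-.0118])
f=d["wrist"];P=cloud(f,True);z=P[...,2]
Q=P[...,:2]-o; bx=Q@a; by=Q@b
near=(abs(bx)<.12)&(abs(by)<.2)
m=near&(z>.012)&(z<.027); m=cv2.morphologyEx(m.astype(np.uint8),cv2.MORPH_OPEN,np.ones((3,3)))>0
print("bed",m.sum(), np.nanpercentile(bx[m],[1,99]),np.nanpercentile(by[m],[0.3,99.7]))
def edge(bx,by,z,zlo,zhi,pick,ylo,yhi,xlo,xhi):
    e=[]
    for y0 in np.arange(ylo,yhi,.004):
        s=bx[(z>zlo)&(z<zhi)&(by>y0)&(by<y0+.004)&(bx>xlo)&(bx<xhi)]
        if len(s)>4: e.append((y0+.002,np.percentile(s,2 if pick=='min' else 98)))
    return np.array(e)
for n in d:
    P=cloud(d[n],n=="wrist");z=P[...,2];Q=P[...,:2]-o; bx=Q@a; by=Q@b
    e=edge(bx,by,z,.018,.027,'min',-.145,.125,-.06,-.02)
    if len(e)>5:
        p=np.polyfit(e[:,0],e[:,1],1); r=e[:,1]-np.polyval(p,e[:,0]); k=abs(r)<.002; p=np.polyfit(e[k,0],e[k,1],1)
        print(n,"front edge: x0",p[1].round(4),"slope deg",np.degrees(p[0]).round(2),len(e),k.sum())
    for nm,zlo,zhi,x0,x1 in(("side stop",.010,.021,-.085,-.055),("rests",.035,.053,-.03,.03),("head/tail",.045,.09,-.014,.014)):
        s=by[(z>zlo)&(z<zhi)&(bx>x0)&(bx<x1)&(abs(by)<.16)]
        h,ed=np.histogram(s,bins=np.arange(-.16,.161,.004)); print("  ",nm,[(round(float(ed[i])*1000),int(h[i])) for i in range(len(h)) if h[i]>2][:50])
E
```

```text
t 5.95 tcp [ 0.5942 -0.0115  0.1447] rpy [-89.54   0.14  84.82] F [ 0.7 -0.4 -0.9] w 0.0281 q [ 18.2   2.3  -4.1  -0.1 -84.  -23.3]
-> travel [ 0.0039  0.1057 -0.0023] | 0.106 twist -0.0049
bed 9309 [-0.08124904  0.04093782] [-0.15012647  0.05778881]
top front edge: x0 -0.0379 slope deg -0.18 68 43
   side stop [(44, 21), (48, 18), (52, 19), (56, 21), (60, 10)]
   rests [(-112, 3), (-108, 4), (-104, 8), (-96, 3), (-92, 4), (-88, 4), (-84, 5), (-32, 22), (-28, 17), (36, 12), (40, 19), (44, 10), (92, 3), (120, 4), (124, 6)]
   head/tail [(-124, 23), (-120, 19), (-116, 22), (-112, 20), (-108, 22), (-104, 19), (-100, 22), (-96, 24), (-92, 17), (-88, 21), (-84, 23), (-80, 21), (-76, 15), (-72, 16), (-68, 10), (-64, 5), (-32, 5), (-28, 7), (40, 7), (44, 3), (64, 4), (68, 8), (72, 12), (76, 19), (80, 20), (84, 21), (88, 21), (92, 20), (96, 21), (100, 21), (104, 19), (108, 23), (112, 20), (116, 17), (120, 24), (124, 21), (128, 17)]
side front edge: x0 -0.0383 slope deg 0.17 65 53
   side stop [(40, 7), (44, 18), (48, 9), (52, 16), (56, 28)]
   rests [(-124, 6), (-120, 6), (-116, 4), (-112, 5
[... 378 characters left out ...]
, 31), (-84, 27), (-80, 16), (-76, 17), (-72, 15), (-68, 16), (-32, 5), (-28, 7), (40, 9), (72, 3), (76, 10), (80, 3), (84, 8), (88, 14), (92, 11), (96, 19), (100, 16), (104, 15), (108, 15), (112, 14), (116, 18), (120, 14), (124, 58), (128, 77)]
wrist front edge: x0 -0.0381 slope deg -0.01 49 48
   side stop [(40, 141), (44, 103), (48, 104), (52, 92), (56, 63)]
   rests [(-124, 4), (-120, 43), (-116, 8), (-112, 10), (-108, 46), (-104, 22), (-100, 7), (-96, 43), (-92, 8), (-36, 105)]
   head/tail [(-128, 109), (-124, 211), (-120, 216), (-116, 216), (-112, 220), (-108, 216), (-104, 223), (-100, 213), (-96, 227), (-92, 230), (-88, 216), (-84, 195), (-80, 158), (-76, 169), (-72, 115), (-68, 68)]
```

View pics/wrist3.png

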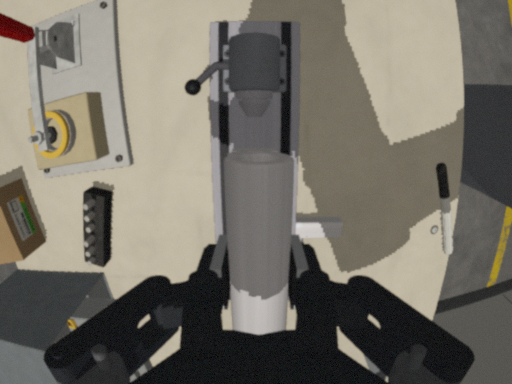

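View pics/side3.png

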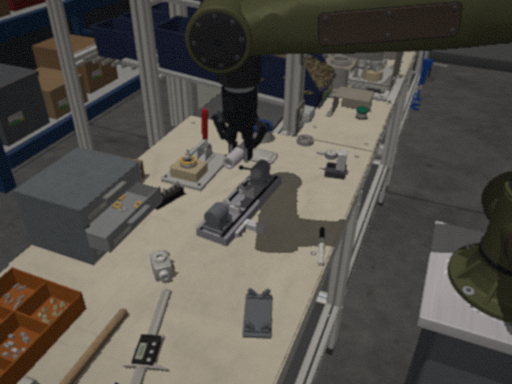

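```bash
python3 - <<'E'
from mv import *
from h import *
import pickle
plan([.596,-.0085,.06],85.0)
d=pickle.load(open("f3.pkl","rb"))
for n in d:
    P=cloud(d[n],n=="wrist"); m=(P[...,2]>.15)&(P[...,2]<.185)&(abs(P[...,0]-.595)<.05)&(P[...,1]<.06)&(P[...,1]>-.09)
    Q=P[m]
    m2=m&(P[...,1]<-.03) ; S=P[m2]
    r=cv2.minAreaRect(S[:,:2].astype(np.float32)*1000)
    print(n,len(S),r, np.percentile(S[:,2],98), np.percentile(Q[:,1],[.5,99.5]))
    a=[]
    for y0 in np.arange(-.066,-.03,.004):
        s=S[(S[:,1]>y0)&(S[:,1]<y0+.004)]
        if len(s)>5: a.append((round(y0+.002,3),s[:,0].min().round(4),s[:,0].max().round(4),s[:,2].max().round(4)))
    print(a)
E
```

```text
t 6.1 tcp [ 0.5939 -0.01    0.1453] rpy [-89.59   0.11  84.96] F [-0.4  0.2 -1.4] w 0.0284 q [ 18.3   2.2  -4.2  -0.1 -84.1 -23.3]
-> travel [ 0.0019  0.0853 -0.0025] | 0.085 twist -0.0007
top 175 ((591.05517578125, -47.663002014160156), (31.857030868530273, 27.75336456298828), 86.88924407958984) 0.18127196572120588 [-0.06366025  0.0456095 ]
[(np.float64(-0.064), np.float64(0.5894), np.float64(0.6015), np.float64(0.1781)), (np.float64(-0.06), np.float64(0.5766), np.float64(0.6025), np.float64(0.1821)), (np.float64(-0.056), np.float64(0.5769), np.float64(0.6045), np.float64(0.1815)), (np.float64(-0.052), np.float64(0.5768), np.float64(0.6043), np.float64(0.1807)), (np.float64(-0.048), np.float64(0.5773), np.float64(0.6047), np.float64(0.1794)), (np.float64(-0.044), np.float64(0.5773), np.float64(0.6005), np.float64(0.1831)), (np.float64(-0.04), np.float64(0.5785), np.float64(0.5938), np.float64(0.1792)), (np.float64(-0.036), np.float64(0.5798), np.float64(0.5898), np.float64(0.1788)), (np.float64(-0.032), np.float64(0.5787), np.float64(0.5897), np.float64(0.1794))]
side 4 ((586.164978
[... 331 characters left out ...]
0.5755), np.float64(0.6053), np.float64(0.1801)), (np.float64(-0.06), np.float64(0.5759), np.float64(0.6053), np.float64(0.1806)), (np.float64(-0.056), np.float64(0.5759), np.float64(0.6059), np.float64(0.1806)), (np.float64(-0.052), np.float64(0.576), np.float64(0.6062), np.float64(0.1804)), (np.float64(-0.048), np.float64(0.5769), np.float64(0.6064), np.float64(0.1811)), (np.float64(-0.044), np.float64(0.5771), np.float64(0.607), np.float64(0.1803)), (np.float64(-0.04), np.float64(0.5772), np.float64(0.6072), np.float64(0.1806)), (np.float64(-0.036), np.float64(0.5773), np.float64(0.6076), np.float64(0.1808)), (np.float64(-0.032), np.float64(0.5781), np.float64(0.6081), np.float64(0.181))]
```

jog_arm([
  {"travel": [0.001,0.015,-0.001],"twist": 0},
  {"travel": [0.0015,0.04,-0.0015],"twist": 0},
  {"travel": [0.0015,0.06,-0.002],"twist": 0},
  {"travel": [0.0015,0.075,-0.002],"twist": 0},
  {"travel": [0.0015,0.083,-0.002],"twist": 0},
  {"travel": [0.0015,0.085,-0.002],"twist": 0},
  {"travel": [0.0015,0.085,-0.002],"twist": 0},
])

```text
clock: 6.8
tcp_pos: [0.5957, -0.0087, 0.0607]
orientation: [-89.6, 0.1, 85.0]
ft_force: [0.1, 0.0, -1.0]
grip_width: 0.0284
```

```bash
python3 - <<'E'
from mv import *
plan([.5957,-.009,.038],85.1)
E
```

```text
t 6.8 tcp [ 0.5957 -0.0087  0.0607] rpy [-89.63   0.11  84.98] F [ 0.1  0.  -1. ] w 0.0284 q [ 18.4   4.7 -10.5  -0.  -75.2 -23.4]
-> travel [-0.0003  0.0227 -0.0002] | 0.023 twist -0.0021
```

jog_arm([
  {"travel": [0,0.004,0],"twist": -0.002},
  {"travel": [0,0.009,0],"twist": -0.002},
  {"travel": [0,0.013,0],"twist": -0.002},
  {"travel": [0,0.016,0],"twist": -0.002},
  {"travel": [0,0.019,0],"twist": -0.002},
  {"travel": [0,0.021,0],"twist": -0.002},
  {"travel": [0,0.022,0],"twist": -0.002},
  {"travel": [0,0.022,0],"twist": -0.002},
])

```text
clock: 7.6
tcp_pos: [0.5962, -0.0088, 0.0395]
orientation: [-89.7, 0.1, 85.1]
ft_force: [0.4, -0.3, 0.6]
grip_width: 0.0283
```

jog_arm([
  {"travel": [0,0.001,0],"twist": 0},
  {"travel": [0,0.002,0],"twist": 0},
  {"travel": [0,0.002,0],"twist": 0},
])

```text
clock: 7.9
tcp_pos: [0.5968, -0.0088, 0.0389]
orientation: [-89.8, 0.1, 85.1]
ft_force: [-1.1, 0.6, 5.2]
grip_width: 0.0285
```

jog_arm([
  {"travel": [0,0,0],"twist": 0},
  {"travel": [0,0,0],"twist": 0},
  {"travel": [0,0,0],"twist": 0},
  {"travel": [0,0,0],"twist": 0},
  {"travel": [0,0,0],"twist": 0},
  {"travel": [0,0,0],"twist": 0},
  {"travel": [0,0,0],"twist": 0},
], grip=0.08)

```text
clock: 8.6
tcp_pos: [0.5968, -0.0088, 0.0388]
orientation: [-89.8, 0.1, 85.1]
ft_force: [0.5, 0.1, 0.7]
grip_width: 0.0797
```

```bash
python3 - <<'E'
from mv import *
from cell import vision
import cv2,numpy as np
plan([.5957,-.009,.15],85.1)
a=vision.grab_frame("side")["img"][140:260,180:300]; b=vision.grab_frame("wrist")["img"]
cv2.imwrite("pics/m4.png",np.hstack([cv2.resize(a,(384,384)),b])[:, :].copy() if False else cv2.resize(np.hstack([cv2.resize(a,(384,384)),b]),(800,343)))
E
```

```text
t 8.6 tcp [ 0.5968 -0.0088  0.0388] rpy [-89.82   0.11  85.1 ] F [0.5 0.1 0.7] w 0.0797 q [ 18.4   5.6 -12.    0.  -72.7 -23.3]
-> travel [-0.0005 -0.1112  0.0014] | 0.111 twist -0.0
```

View pics/m4.png

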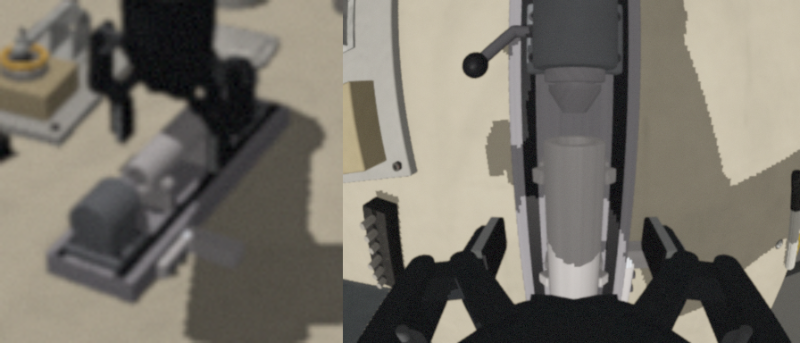

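jog_arm([
  {"travel": [0,-0.01,0],"twist": 0},
  {"travel": [0,-0.03,0],"twist": 0},
  {"travel": [0,-0.06,0],"twist": 0},
  {"travel": [0,-0.085,0],"twist": 0},
  {"travel": [-0.025,-0.1,0],"twist": 0},
  {"travel": [-0.07,-0.105,0],"twist": 0},
  {"travel": [-0.11,-0.105,0],"twist": 0},
  {"travel": [-0.14,-0.105,0],"twist": 0},
  {"travel": [-0.16,-0.105,0],"twist": 0},
  {"travel": [-0.165,-0.105,0],"twist": 0},
])

```text
clock: 9.7
tcp_pos: [0.5827, -0.1751, 0.145]
orientation: [-89.9, 0.1, 85.0]
ft_force: [0.3, 0.7, 0.4]
grip_width: 0.0801
```

jog_arm([
  {"travel": [0,0,0],"twist": 0},
  {"travel": [0,0,0],"twist": 0},
  {"travel": [0,0,0],"twist": 0},
], grip=0.0)

```text
clock: 10.0
tcp_pos: [0.583, -0.1742, 0.1453]
orientation: [-89.9, 0.1, 85.0]
ft_force: [0.2, 0.7, -0.7]
grip_width: 0.0376
```

```bash
python3 - <<'E'
from mv import *
from cell import vision
from h import *
a=np.array([.996,-.0863]);b=np.array([.0863,.996]);o=np.array([.5962,-.0118])
for n in ("top","side","wrist"):
    f=vision.grab_frame(n); cv2.imwrite(f"pics/{n}5.png",f["img"])
    P=cloud(f,n=="wrist");z=P[...,2];Q=P[...,:2]-o; bx=Q@a; by=Q@b
    m=(z>.065)&(z<.077)&(abs(bx)<.025)&(abs(by+.02)<.045)
    S=np.stack([bx[m],by[m],z[m]],1)
    if len(S)>20: print(n,len(S),"tube y",np.percentile(S[:,1],[1,99]).round(4),"x",np.percentile(S[:,0],[1,99]).round(4),"z",np.percentile(S[:,2],98).round(4),"rect",cv2.minAreaRect((S[:,:2]*1000).astype(np.float32)))
    m=(z>.05)&(z<.085)&(abs(bx)<.016)&(by<-.05)&(by>-.14); print("   tail y",np.percentile(by[m],[.5,2]).round(4) if m.sum() else None)
p=o-.165*b; plan([p[0],p[1],.042],85.1)
E
```

```text
top 112 tube y [-0.0489 -0.0247] x [-0.0128  0.0134] z 0.0757 rect ((0.6181526184082031, -36.83116912841797), (27.188566207885742, 23.9912166595459), 2.76582932472229)
   tail y [-0.1233 -0.123 ]
side 198 tube y [-0.0515  0.0244] x [-0.0132  0.0106] z 0.0747 rect ((-0.9056587219238281, -19.372695922851562), (25.68166732788086, 88.99844360351562), 2.129577159881592)
   tail y [-0.1262 -0.1252]
wrist 602 tube y [-0.0523 -0.0243] x [-0.0118  0.0139] z 0.0738 rect ((1.1842947006225586, -37.48306655883789), (26.244781494140625, 30.596290588378906), 0.8795729875564575)
   tail y [-0.1277 -0.1276]
t 10.15 tcp [ 0.5829 -0.1743  0.1451] rpy [-89.87   0.12  85.02] F [-0.6  0.4 -0.1] w 0.0139 q [  2.3   4.1  -2.3   0.1 -83.8  -7.2]
-> travel [-0.0016  0.1031  0.0005] | 0.103 twist -0.0014
```

View pics/wrist5.png

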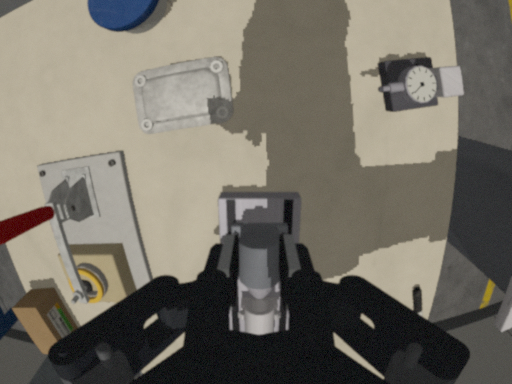

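View pics/side5.png

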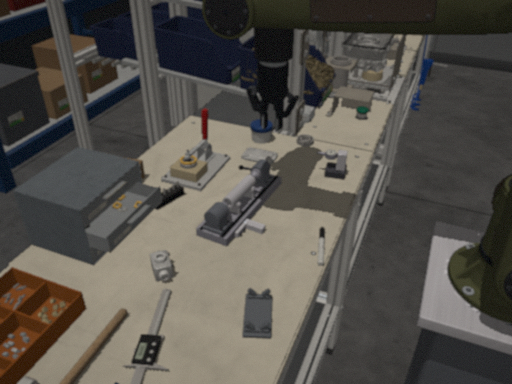

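jog_arm([
  {"travel": [-0.0016,0.015,0],"twist": 0},
  {"travel": [-0.0016,0.04,0],"twist": 0},
  {"travel": [-0.0016,0.065,0],"twist": 0},
  {"travel": [-0.0016,0.085,0],"twist": 0},
  {"travel": [-0.0016,0.098,0],"twist": 0},
  {"travel": [-0.0016,0.102,0],"twist": 0},
  {"travel": [-0.0016,0.103,0],"twist": 0},
])

```text
clock: 10.85
tcp_pos: [0.5824, -0.1762, 0.0418]
orientation: [-89.8, 0.1, 85.0]
ft_force: [-0.1, -0.0, 0.4]
grip_width: -0.0001
```

```bash
python3 - <<'E'
from mv import *
a=np.array([.996,-.0863]);b=np.array([.0863,.996]);o=np.array([.5962,-.0118])
p=o-.141*b; plan([p[0],p[1],.042],85.1)
p=o-.102*b; plan([p[0],p[1],.042],85.1)
E
```

```text
t 10.85 tcp [ 0.5824 -0.1762  0.0418] rpy [-89.84   0.14  85.03] F [-0.1 -0.   0.4] w -0.0001 q [  2.1   7.1 -10.    0.1 -73.   -7.1]
-> travel [ 0.024  -0.0002  0.0005] | 0.024 twist -0.0012
t 10.85 tcp [ 0.5824 -0.1762  0.0418] rpy [-89.84   0.14  85.03] F [-0.1 -0.   0.4] w -0.0001 q [  2.1   7.1 -10.    0.1 -73.   -7.1]
-> travel [ 0.063  -0.0003  0.0005] | 0.063 twist -0.0012
```

jog_arm([
  {"travel": [0.006,0,0],"twist": 0},
  {"travel": [0.013,0,0],"twist": 0},
  {"travel": [0.019,0,0.0005],"twist": 0},
  {"travel": [0.023,0,0.0005],"twist": 0},
  {"travel": [0.026,0,0.0005],"twist": 0},
  {"travel": [0.029,0,0.0005],"twist": 0},
  {"travel": [0.032,0,0.0005],"twist": 0},
])

```text
clock: 11.55
tcp_pos: [0.5846, -0.1459, 0.0421]
orientation: [-89.9, 0.3, 85.0]
ft_force: [0.6, -9.4, -1.2]
grip_width: 0.0001
```

jog_arm([
  {"travel": [0.004,0,0],"twist": 0},
  {"travel": [0.008,0,0],"twist": 0},
  {"travel": [0.012,0,0],"twist": 0},
  {"travel": [0.016,0,0],"twist": 0},
  {"travel": [0.019,0,0],"twist": 0},
  {"travel": [0.022,0,0],"twist": 0},
  {"travel": [0.025,0,0],"twist": 0},
  {"travel": [0.027,0,0],"twist": 0},
  {"travel": [0.028,0,0],"twist": 0},
])

```text
clock: 12.45
tcp_pos: [0.5869, -0.1202, 0.0421]
orientation: [-89.8, 0.5, 84.9]
ft_force: [1.0, -9.8, -1.1]
grip_width: -0.0001
```

```bash
cat > chk.py <<'E'
from mv import *
from cell import vision
from h import *
import sys
a=np.array([.996,-.0863]);b=np.array([.0863,.996]);o=np.array([.5962,-.0118])
def chk(tag):
    for n in ("top","side"):
        f=vision.grab_frame(n); cv2.imwrite(f"pics/{n}{tag}.png",f["img"])
        P=cloud(f,n=="wrist");z=P[...,2];Q=P[...,:2]-o; bx=Q@a; by=Q@b
        for lo,hi in((.066,.070),(.070,.077)):
            m=(z>lo)&(z<hi)&(abs(bx)<.012)&(by>-.06)&(by<.09)
            h,e=np.histogram(by[m],np.arange(-.06,.091,.005)); print(n,lo,dict(zip((e[:-1]*1000).round().astype(int).tolist(),h.tolist())))
        m=(z>.05)&(z<.077)&(abs(bx)<.016)&(by<-.05)&(by>-.14); print("   tail y",np.percentile(by[m],[.5,2]).round(4) if m.sum() else None)
        im=f["img"]; u=proj(f,[.5962,-.01,.05]).astype(int); c=im[u[1]-50:u[1]+50,u[0]-65:u[0]+65]; cv2.imwrite(f"pics/{n}{tag}c.png",cv2.resize(c,None,fx=4,fy=4,interpolation=cv2.INTER_CUBIC))
    s=sensors.state(); q=np.array(s["tcp_pos"])[:2]-o; print("tcp bench",q@a,q@b,s["ft_force"].round(1))
    ims=[cv2.imread(f"pics/{n}{tag}c.png") for n in("top","side")]; r=np.hstack(ims); cv2.imwrite(f"pics/m{tag}.png",cv2.resize(r,(800,int(800*r.shape[0]/r.shape[1]))))
if __name__=="__main__": chk(sys.argv[1])
E
python3 chk.py 6
```

```text
top 0.066 {-60: 1, -55: 5, -50: 10, -45: 8, -40: 6, -35: 9, -30: 4, -25: 7, -20: 4, -15: 5, -10: 7, -5: 8, 0: 5, 5: 7, 10: 5, 15: 5, 20: 6, 25: 5, 30: 3, 35: 1, 40: 2, 45: 0, 50: 0, 55: 0, 60: 0, 65: 0, 70: 0, 75: 0, 80: 0, 85: 0}
top 0.07 {-60: 15, -55: 15, -50: 3, -45: 5, -40: 12, -35: 11, -30: 15, -25: 12, -20: 15, -15: 12, -10: 8, -5: 8, 0: 10, 5: 8, 10: 7, 15: 8, 20: 4, 25: 3, 30: 0, 35: 0, 40: 0, 45: 0, 50: 0, 55: 0, 60: 0, 65: 0, 70: 0, 75: 0, 80: 0, 85: 0}
   tail y [-0.0956 -0.0939]
side 0.066 {-60: 6, -55: 8, -50: 4, -45: 3, -40: 6, -35: 5, -30: 4, -25: 4, -20: 2, -15: 6, -10: 3, -5: 3, 0: 2, 5: 4, 10: 2, 15: 2, 20: 5, 25: 3, 30: 2, 35: 7, 40: 5, 45: 4, 50: 6, 55: 6, 60: 5, 65: 16, 70: 2, 75: 4, 80: 0, 85: 0}
side 0.07 {-60: 20, -55: 4, -50: 4, -45: 1, -40: 7, -35: 8, -30: 6, -25: 6, -20: 8, -15: 9, -10: 9, -5: 9, 0: 9, 5: 9, 10: 9, 15: 12, 20: 7, 25: 9, 30: 9, 35: 10, 40: 5, 45: 12, 50: 7, 55: 6, 60: 11, 65: 6, 70: 0, 75: 4, 80: 1, 85: 7}
   tail y [-0.1149 -0.1145]
tcp bench 0.00013126769427727496 -0.1086736073053453 [ 1.9 -8.2 -2. ]
```

View pics/m6.png

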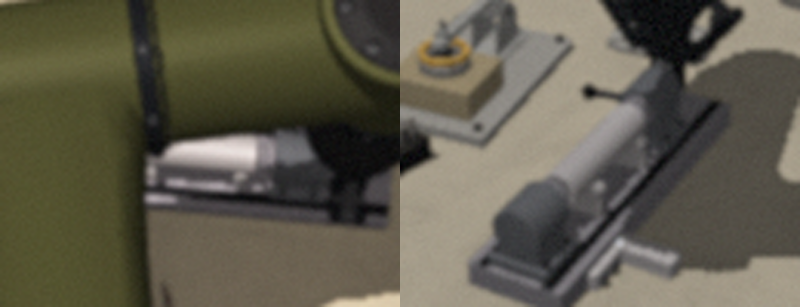

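jog_arm([
  {"travel": [0.003,0,0],"twist": 0},
  {"travel": [0.005,0,0],"twist": 0},
  {"travel": [0.006,0,0],"twist": 0},
  {"travel": [0.006,0,0],"twist": 0},
])

```text
clock: 12.95
tcp_pos: [0.5872, -0.1164, 0.0422]
orientation: [-89.8, 0.7, 84.9]
ft_force: [1.6, -9.7, -2.3]
grip_width: 0.0003
```

```bash
python3 chk.py 7 | grep -v top
```

```text
tail y [-0.0915 -0.0894]
side 0.066 {-60: 0, -55: 6, -50: 6, -45: 2, -40: 2, -35: 4, -30: 5, -25: 4, -20: 2, -15: 5, -10: 5, -5: 5, 0: 5, 5: 2, 10: 6, 15: 4, 20: 4, 25: 4, 30: 6, 35: 5, 40: 6, 45: 4, 50: 4, 55: 4, 60: 3, 65: 8, 70: 6, 75: 3, 80: 0, 85: 0}
side 0.07 {-60: 11, -55: 19, -50: 7, -45: 4, -40: 7, -35: 7, -30: 8, -25: 6, -20: 8, -15: 8, -10: 7, -5: 9, 0: 6, 5: 10, 10: 7, 15: 7, 20: 9, 25: 8, 30: 10, 35: 4, 40: 11, 45: 7, 50: 10, 55: 8, 60: 10, 65: 12, 70: 5, 75: 4, 80: 1, 85: 6}
   tail y [-0.1106 -0.1083]
tcp bench 0.00012101952498921588 -0.10493232179970821 [ 1.4 -9.2 -1.7]
```

jog_arm([
  {"travel": [0.003,0,0],"twist": 0},
  {"travel": [0.005,0,0],"twist": 0},
  {"travel": [0.006,0,0],"twist": 0},
  {"travel": [0.006,0,0],"twist": 0},
])

```text
clock: 13.45
tcp_pos: [0.5875, -0.1131, 0.0422]
orientation: [-89.8, 0.9, 84.8]
ft_force: [2.2, -10.7, -2.3]
grip_width: 0.0001
```

```bash
python3 chk.py 8 | grep -v top
```

```text
tail y [-0.0873 -0.0851]
side 0.066 {-60: 0, -55: 4, -50: 3, -45: 5, -40: 2, -35: 4, -30: 6, -25: 3, -20: 5, -15: 1, -10: 5, -5: 4, 0: 3, 5: 5, 10: 4, 15: 2, 20: 4, 25: 5, 30: 3, 35: 4, 40: 2, 45: 4, 50: 5, 55: 6, 60: 2, 65: 9, 70: 7, 75: 2, 80: 0, 85: 0}
side 0.07 {-60: 7, -55: 16, -50: 10, -45: 4, -40: 5, -35: 8, -30: 7, -25: 8, -20: 10, -15: 8, -10: 8, -5: 11, 0: 8, 5: 8, 10: 7, 15: 8, 20: 11, 25: 7, 30: 9, 35: 9, 40: 11, 45: 10, 50: 10, 55: 8, 60: 9, 65: 8, 70: 5, 75: 4, 80: 2, 85: 5}
   tail y [-0.111  -0.1086]
tcp bench 6.88118510792976e-05 -0.10161582476743061 [  1.6 -10.5  -2.1]
```

jog_arm([
  {"travel": [0.003,0,0],"twist": 0},
  {"travel": [0.005,0,0],"twist": 0},
  {"travel": [0.005,0,0],"twist": 0},
  {"travel": [0.005,0,0],"twist": 0},
])

```text
clock: 13.95
tcp_pos: [0.5877, -0.1109, 0.0423]
orientation: [-89.8, 1.1, 84.7]
ft_force: [1.8, -11.5, -1.8]
grip_width: 0.0001
```

```bash
python3 chk.py 9 | grep -v top
```

```text
tail y [-0.0853 -0.0841]
side 0.066 {-60: 0, -55: 0, -50: 6, -45: 3, -40: 2, -35: 4, -30: 5, -25: 4, -20: 6, -15: 5, -10: 3, -5: 4, 0: 4, 5: 4, 10: 5, 15: 3, 20: 5, 25: 4, 30: 4, 35: 4, 40: 4, 45: 4, 50: 2, 55: 3, 60: 4, 65: 9, 70: 5, 75: 3, 80: 0, 85: 0}
side 0.07 {-60: 7, -55: 11, -50: 18, -45: 7, -40: 7, -35: 7, -30: 9, -25: 8, -20: 9, -15: 4, -10: 9, -5: 8, 0: 9, 5: 7, 10: 8, 15: 9, 20: 8, 25: 8, 30: 9, 35: 11, 40: 3, 45: 15, 50: 8, 55: 12, 60: 9, 65: 7, 70: 8, 75: 4, 80: 3, 85: 7}
   tail y [-0.1069 -0.1053]
tcp bench 6.61463184580308e-05 -0.09947488591632846 [  1.7 -10.9  -1.9]
```

View pics/m9.png

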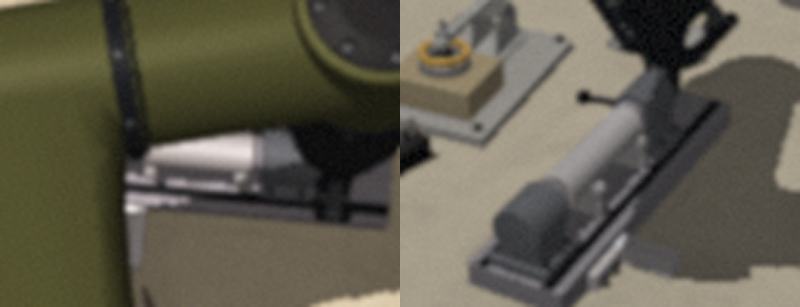

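jog_arm([
  {"travel": [0.003,0,0],"twist": 0},
  {"travel": [0.005,0,0],"twist": 0},
  {"travel": [0.006,0,0],"twist": 0},
  {"travel": [0.006,0,0],"twist": 0},
])

```text
clock: 14.45
tcp_pos: [0.5876, -0.1105, 0.0424]
orientation: [-89.8, 1.6, 84.5]
ft_force: [3.9, -21.8, -2.7]
grip_width: -0.0002
```

```bash
python3 chk.py 10 | grep -v top
```

```text
tail y [-0.0839 -0.0825]
side 0.066 {-60: 0, -55: 0, -50: 4, -45: 3, -40: 3, -35: 3, -30: 6, -25: 4, -20: 1, -15: 5, -10: 3, -5: 2, 0: 2, 5: 3, 10: 4, 15: 4, 20: 3, 25: 5, 30: 3, 35: 4, 40: 5, 45: 3, 50: 5, 55: 5, 60: 4, 65: 10, 70: 5, 75: 3, 80: 0, 85: 0}
side 0.07 {-60: 6, -55: 4, -50: 20, -45: 8, -40: 4, -35: 10, -30: 8, -25: 8, -20: 6, -15: 9, -10: 9, -5: 10, 0: 10, 5: 11, 10: 9, 15: 8, 20: 6, 25: 12, 30: 8, 35: 9, 40: 8, 45: 12, 50: 7, 55: 5, 60: 12, 65: 10, 70: 2, 75: 5, 80: 3, 85: 8}
   tail y [-0.1036 -0.1033]
tcp bench -1.8185340873206855e-06 -0.09901967256425119 [  3.3 -22.6  -3.5]
```

jog_arm([
  {"travel": [-0.008,0,0],"twist": 0},
  {"travel": [-0.025,0,0],"twist": 0},
  {"travel": [-0.04,-0.01,0],"twist": 0},
  {"travel": [-0.05,-0.035,0],"twist": 0},
  {"travel": [-0.055,-0.065,0.005],"twist": 0},
  {"travel": [-0.06,-0.095,0.015],"twist": 0.03},
  {"travel": [-0.065,-0.115,0.03],"twist": 0.1},
  {"travel": [-0.07,-0.125,0.045],"twist": 0.2},
  {"travel": [-0.08,-0.13,0.06],"twist": 0.3},
  {"travel": [-0.09,-0.13,0.075],"twist": 0.4},
], grip=0.06)

```text
clock: 15.55
tcp_pos: [0.5051, -0.19, 0.1775]
orientation: [-90.6, 1.4, 61.4]
ft_force: [-0.0, -0.4, 0.3]
grip_width: 0.06
```

```bash
python3 - <<'E'
from mv import *
plan([.413,-.263,.17],8)
E
python3 chk.py 11
```

```text
t 15.55 tcp [ 0.5051 -0.19    0.1775] rpy [-90.57   1.44  61.38] F [-0.  -0.4  0.3] w 0.06 q [  1.8  -7.2 -10.5   1.5 -86.9 -30.5]
-> travel [-0.108   0.0098  0.046 ] | 0.118 twist 0.9316
top 0.066 {-60: 0, -55: 0, -50: 0, -45: 0, -40: 0, -35: 0, -30: 0, -25: 0, -20: 0, -15: 0, -10: 0, -5: 0, 0: 0, 5: 0, 10: 0, 15: 0, 20: 0, 25: 0, 30: 0, 35: 0, 40: 0, 45: 0, 50: 0, 55: 0, 60: 0, 65: 0, 70: 0, 75: 0, 80: 0, 85: 0}
top 0.07 {-60: 0, -55: 0, -50: 0, -45: 0, -40: 0, -35: 0, -30: 0, -25: 0, -20: 0, -15: 0, -10: 0, -5: 0, 0: 0, 5: 0, 10: 0, 15: 0, 20: 0, 25: 0, 30: 0, 35: 0, 40: 0, 45: 0, 50: 0, 55: 0, 60: 0, 65: 0, 70: 0, 75: 0, 80: 0, 85: 0}
   tail y None
side 0.066 {-60: 0, -55: 1, -50: 5, -45: 2, -40: 4, -35: 3, -30: 2, -25: 4, -20: 4, -15: 3, -10: 2, -5: 5, 0: 4, 5: 4, 10: 5, 15: 2, 20: 6, 25: 4, 30: 3, 35: 4, 40: 4, 45: 3, 50: 4, 55: 3, 60: 5, 65: 6, 70: 6, 75: 4, 80: 0, 85: 0}
side 0.07 {-60: 9, -55: 7, -50: 20, -45: 7, -40: 5, -35: 8, -30: 8, -25: 10, -20: 9, -15: 11, -10: 6, -5: 9, 0: 11, 5: 4, 10: 8, 15: 8, 20: 12, 25: 8, 30: 8, 35: 9, 40: 8, 45: 9, 50: 11, 55: 10, 60: 7, 65: 13, 70: 5, 75: 4, 80: 3, 85: 7}
   tail y [-0.0884 -0.0871]
tcp bench -0.0759934402536903 -0.18586835352077313 [1.1 0.2 0.2]
```

View pics/m11.png

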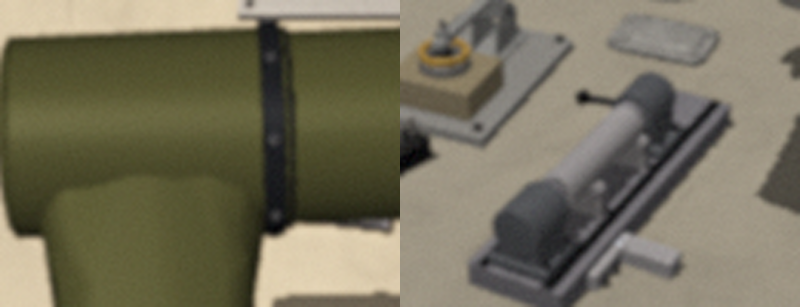

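jog_arm([
  {"travel": [-0.015,0,0.006],"twist": 0.08},
  {"travel": [-0.03,0.001,0.013],"twist": 0.19},
  {"travel": [-0.045,0.002,0.02],"twist": 0.31},
  {"travel": [-0.06,0.004,0.026],"twist": 0.43},
  {"travel": [-0.075,0.005,0.032],"twist": 0.55},
  {"travel": [-0.09,0.007,0.038],"twist": 0.67},
  {"travel": [-0.1,0.008,0.043],"twist": 0.78},
  {"travel": [-0.106,0.009,0.046],"twist": 0.87},
  {"travel": [-0.108,0.0098,0.046],"twist": 0.92},
  {"travel": [-0.108,0.0098,0.046],"twist": 0.9316},
])

```text
clock: 16.65
tcp_pos: [0.4124, -0.2638, 0.1702]
orientation: [-91.5, 0.4, 8.0]
ft_force: [0.5, 0.0, -0.3]
grip_width: 0.0602
```

```bash
python3 - <<'E'
from mv import *
from cell import vision
from h import *
s=sensors.state(); R=Ro.from_euler('xyz',s["orientation"],degrees=True).as_matrix(); print("tool y",R[:,1].round(4))
plan([.413,-.263,.029],8)
f=vision.grab_frame("wrist"); cv2.imwrite("pics/w12.png",f["img"])
g=vision.grab_frame("side")
for n,f in(("wrist",f),("side",g)):
    P=cloud(f,n=="wrist");z=P[...,2]
    m=(abs(P[...,0]-.43)<.07)&(abs(P[...,1]+.26)<.06)
    for lo,hi in((.014,.026),(.0665,.076),(.05,.066)):
        S=P[m&(z>lo)&(z<hi)]; 
        if len(S)>5: print(n,lo,len(S),[np.round(v,1) for v in cv2.minAreaRect((S[:,:2]*1000).astype(np.float32))],np.median(S[:,2]).round(4))
E
```

```text
tool y [-0.0031 -0.0266 -0.9996]
t 16.65 tcp [ 0.4124 -0.2638  0.1702] rpy [-91.48   0.39   8.05] F [ 0.5  0.  -0.3] w 0.0602 q [ -7.8 -15.5 -18.4   1.5 -87.1 -74.3]
-> travel [0.0016 0.1411 0.0044] | 0.141 twist 0.0008
wrist 0.014 1152 [array([ 425.3, -264.5]), array([55.4, 50.1]), np.float64(8.2)] 0.0206
wrist 0.0665 1033 [array([ 428.3, -264.3]), array([54.9, 27.3]), np.float64(7.4)] 0.0703
wrist 0.05 741 [array([ 440.8, -262.4]), array([80.2, 30.8]), np.float64(8.2)] 0.0647
side 0.014 187 [array([ 424.7, -265. ]), array([55.2, 57. ]), np.float64(5.3)] 0.02
side 0.0665 69 [array([ 428. , -262.3]), array([53. , 31.3]), np.float64(13.1)] 0.0692
side 0.05 160 [array([ 438.4, -257.3]), array([33.5, 77.1]), np.float64(77.7)] 0.0603
```

View pics/w12.png

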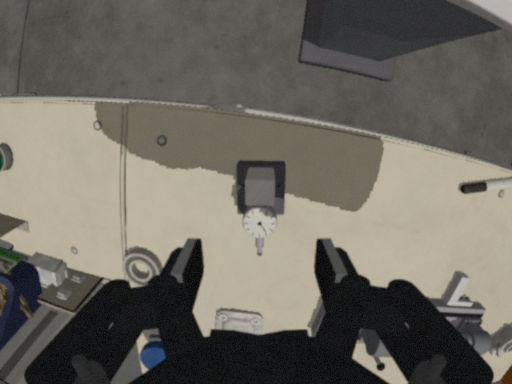

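```bash
python3 - <<'E'
from mv import *
plan([.611,.1575,.16],-5)
E
```

```text
t 16.75 tcp [ 0.4126 -0.2636  0.1701] rpy [-91.48   0.4    8.14] F [ 0.8  0.2 -0.6] w 0.0598 q [ -7.7 -15.5 -18.4   1.5 -87.1 -74.2]
-> travel [ 0.2561 -0.0018  0.3888] | 0.466 twist 0.2293
```

jog_arm([
  {"travel": [0.015,0,0.023],"twist": 0.02},
  {"travel": [0.042,0,0.063],"twist": 0.04},
  {"travel": [0.069,0,0.104],"twist": 0.06},
  {"travel": [0.096,0,0.145],"twist": 0.09},
  {"travel": [0.123,0,0.186],"twist": 0.11},
  {"travel": [0.15,0,0.227],"twist": 0.14},
  {"travel": [0.177,0,0.268],"twist": 0.16},
  {"travel": [0.204,-0.001,0.309],"twist": 0.19},
  {"travel": [0.231,-0.001,0.35],"twist": 0.21},
  {"travel": [0.256,-0.002,0.389],"twist": 0.23},
], grip=0.0)

```text
clock: 17.75
tcp_pos: [0.6116, 0.1602, 0.1599]
orientation: [-91.5, 0.1, -4.9]
ft_force: [0.2, -0.8, 0.7]
grip_width: -0.0001
```

jog_arm([
  {"travel": [0,0,0],"twist": 0},
  {"travel": [0,0,0],"twist": 0},
])

```text
clock: 17.95
tcp_pos: [0.6116, 0.1615, 0.1589]
orientation: [-91.6, 0.2, -4.7]
ft_force: [-1.1, -0.2, 0.3]
grip_width: 0.0002
```

```bash
python3 - <<'E'
from mv import *
from cell import vision
from h import *
plan([.611,.1575,.045],-5)
f=vision.grab_frame("wrist"); cv2.imwrite("pics/w13.png",f["img"])
g=vision.grab_frame("side"); cv2.imwrite("pics/s13.png",g["img"])
cv2.imwrite("pics/m13.png",cv2.resize(np.hstack([f["img"],g["img"]]),(800,300)))
a=np.array([.996,-.0863]);b=np.array([.0863,.996]);o=np.array([.5962,-.0118])
for n,f in(("w",f),("s",g)):
    P=cloud(f,n=="w");z=P[...,2];Q=P[...,:2]-o; bx=Q@a; by=Q@b
    m=(z>.04)&(z<.085)&(abs(bx)<.05)&(by>.08)&(by<.2); print(n,m.sum(),np.percentile(by[m],[98,99.5,100]) if m.sum() else 0)
E
```

```text
t 17.95 tcp [0.6116 0.1615 0.1589] rpy [-91.6    0.16  -4.72] F [-1.1 -0.2  0.3] w 0.0002 q [  33.6    8.1    3.     1.2  -86.1 -128.4]
-> travel [ 1.000e-04  1.139e-01 -9.000e-04] | 0.114 twist 0.0048
w 2683 [0.12942476 0.12957223 0.12981374]
s 459 [0.13014801 0.13082967 0.13122126]
```

View pics/m13.png

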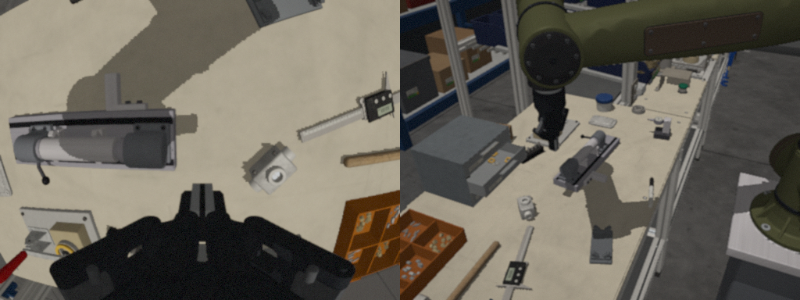

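jog_arm([
  {"travel": [0,0.015,0],"twist": 0},
  {"travel": [0,0.04,0],"twist": 0},
  {"travel": [0,0.07,0],"twist": 0},
  {"travel": [0,0.09,0],"twist": 0},
  {"travel": [0,0.103,0],"twist": 0},
  {"travel": [0,0.11,-0.008],"twist": 0},
  {"travel": [0,0.112,-0.017],"twist": 0},
  {"travel": [0,0.113,-0.023],"twist": 0},
  {"travel": [0,0.113,-0.025],"twist": 0},
])

```text
clock: 18.95
tcp_pos: [0.6095, 0.131, 0.049]
orientation: [-91.5, -0.0, -4.9]
ft_force: [0.3, 0.1, 0.7]
grip_width: -0.0005
```

jog_arm([
  {"travel": [0,0,-0.004],"twist": 0},
  {"travel": [0,0,-0.007],"twist": 0},
  {"travel": [0,0,-0.01],"twist": 0},
  {"travel": [0,0,-0.013],"twist": 0},
])

```text
clock: 19.35
tcp_pos: [0.6096, 0.1299, 0.0494]
orientation: [-90.3, -0.3, -4.7]
ft_force: [-0.7, 45.5, -5.2]
grip_width: 0.0001
```

jog_arm([
  {"travel": [0,0,0.001],"twist": 0},
  {"travel": [0,0,0.012],"twist": 0},
  {"travel": [0,-0.015,0.025],"twist": 0},
  {"travel": [0,-0.04,0.03],"twist": 0},
  {"travel": [0,-0.07,0.03],"twist": 0},
  {"travel": [0,-0.095,0.03],"twist": 0},
  {"travel": [0,-0.11,0.03],"twist": 0},
  {"travel": [0,-0.113,0.03],"twist": 0},
])

```text
clock: 20.15
tcp_pos: [0.6125, 0.1607, 0.1653]
orientation: [-90.3, -0.5, -4.7]
ft_force: [-0.3, -0.5, -0.7]
grip_width: 0.0
```

```bash
python3 - <<'E'
from mv import *
plan([.413,-.2645,.15],8)
E
```

```text
t 20.15 tcp [0.6125 0.1607 0.1653] rpy [-90.26  -0.54  -4.67] F [-0.3 -0.5 -0.7] w 0.0 q [  33.1    7.1    2.9    0.5  -85.5 -127.8]
-> travel [-0.1643  0.0158 -0.44  ] | 0.47 twist -0.2212
```

jog_arm([
  {"travel": [-0.01,0.001,-0.025],"twist": -0.02},
  {"travel": [-0.026,0.003,-0.068],"twist": -0.04},
  {"travel": [-0.042,0.004,-0.112],"twist": -0.06},
  {"travel": [-0.058,0.006,-0.157],"twist": -0.08},
  {"travel": [-0.075,0.007,-0.202],"twist": -0.1},
  {"travel": [-0.092,0.009,-0.247],"twist": -0.12},
  {"travel": [-0.109,0.01,-0.292],"twist": -0.14},
  {"travel": [-0.126,0.012,-0.337],"twist": -0.17},
  {"travel": [-0.142,0.014,-0.382],"twist": -0.19},
  {"travel": [-0.157,0.015,-0.42],"twist": -0.21},
], grip=0.055)

```text
clock: 21.15
tcp_pos: [0.42, -0.2468, 0.1495]
orientation: [-90.3, -0.4, 7.4]
ft_force: [0.0, -0.2, -0.1]
grip_width: 0.055
```

```bash
python3 - <<'E'
from mv import *
plan([.4129,-.2655,.10],8)
E
```

```text
t 21.15 tcp [ 0.42   -0.2468  0.1495] rpy [-90.33  -0.37   7.36] F [ 0.  -0.2 -0.1] w 0.055 q [ -6.5 -15.6 -20.1   0.2 -85.  -76.2]
-> travel [-0.0098  0.0496 -0.0173] | 0.053 twist -0.0112
```

jog_arm([
  {"travel": [-0.005,0.012,-0.009],"twist": -0.006},
  {"travel": [-0.008,0.03,-0.015],"twist": -0.011},
  {"travel": [-0.0098,0.044,-0.0173],"twist": -0.011},
  {"travel": [-0.0098,0.0496,-0.0173],"twist": -0.011},
  {"travel": [-0.0098,0.0496,-0.0173],"twist": -0.011},
])

```text
clock: 21.65
tcp_pos: [0.4124, -0.265, 0.0987]
orientation: [-90.3, -0.2, 8.0]
ft_force: [0.4, -0.4, 0.5]
grip_width: 0.0552
```

```bash
python3 - <<'E'
from mv import *
from cell import vision
from h import *
f=vision.grab_frame("wrist"); cv2.imwrite("pics/w14.png",f["img"])
P=cloud(f,True);z=P[...,2]
m=(abs(P[...,0]-.43)<.07)&(abs(P[...,1]+.26)<.06)
for lo,hi in((.014,.026),(.0675,.076),(.05,.066)):
    S=P[m&(z>lo)&(z<hi)]; 
    if len(S)>5: print(lo,len(S),[np.round(v,1) for v in cv2.minAreaRect((S[:,:2]*1000).astype(np.float32))],np.median(S[:,2]).round(4))
plan([.4129,-.2655,.029],8)
E
```

```text
0.014 1788 [array([ 425.2, -264.6]), array([55.4, 50.5]), np.float64(7.7)] 0.0205
0.0675 1409 [array([ 426. , -264.2]), array([50.7, 26. ]), np.float64(8.6)] 0.0704
0.05 1280 [array([ 440.3, -262.7]), array([79.5, 31.6]), np.float64(8.0)] 0.0646
t 21.7 tcp [ 0.413  -0.2652  0.0999] rpy [-90.34  -0.33   8.03] F [1.1 0.  0.1] w 0.0548 q [ -8.9 -14.  -24.    0.2 -79.6 -73.1]
-> travel [-0.0005  0.0709  0.0001] | 0.071 twist 0.0005
```

View pics/w14.png

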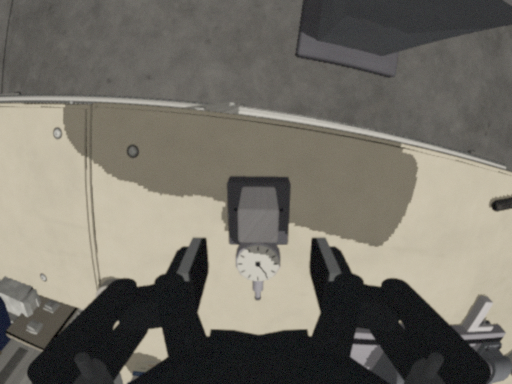

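jog_arm([
  {"travel": [0,0.012,0],"twist": 0},
  {"travel": [0,0.03,0],"twist": 0},
  {"travel": [0,0.048,0],"twist": 0},
  {"travel": [0,0.06,0],"twist": 0},
  {"travel": [0,0.067,0],"twist": 0},
  {"travel": [0,0.069,0],"twist": 0},
  {"travel": [0,0.069,0],"twist": 0},
])

```text
clock: 22.4
tcp_pos: [0.4137, -0.2656, 0.0312]
orientation: [-90.4, -0.3, 8.0]
ft_force: [0.1, 0.2, -0.4]
grip_width: 0.0548
```

jog_arm([
  {"travel": [0,0,0],"twist": 0},
  {"travel": [0,0,0],"twist": 0},
  {"travel": [0,0,0],"twist": 0},
  {"travel": [0,0,0],"twist": 0},
  {"travel": [0,0,0],"twist": 0},
], grip=0.01)

```text
clock: 22.9
tcp_pos: [0.4143, -0.2658, 0.0322]
orientation: [-90.4, -0.4, 8.0]
ft_force: [0.2, 0.4, 5.4]
grip_width: 0.0253
```

```bash
python3 - <<'E'
from mv import *
plan([.4129,-.2655,.029],8)
E
```

```text
t 22.9 tcp [ 0.4143 -0.2658  0.0322] rpy [-90.41  -0.42   8.05] F [0.2 0.4 5.4] w 0.0253 q [ -9.  -11.3 -29.    0.3 -71.7 -73.1]
-> travel [-0.0013  0.0032  0.0005] | 0.003 twist 0.0008
```

```bash
python3 - <<'E'
from mv import *
plan([.4985,.0017,.042],-4.9)
E
```

```text
t 22.9 tcp [ 0.4143 -0.2658  0.0322] rpy [-90.41  -0.42   8.05] F [0.2 0.4 5.4] w 0.0253 q [ -9.  -11.3 -29.    0.3 -71.7 -73.1]
-> travel [ 0.1209 -0.0107  0.253 ] | 0.281 twist 0.226
```

jog_arm([
  {"travel": [0,-0.003,0],"twist": 0},
  {"travel": [0,-0.008,0],"twist": 0},
  {"travel": [0,-0.01,0],"twist": 0},
])

```text
clock: 23.2
tcp_pos: [0.4136, -0.2655, 0.0416]
orientation: [-90.4, -0.3, 8.0]
ft_force: [-0.3, 0.3, -5.4]
grip_width: 0.0254
```

```bash
python3 - <<'E'
from mv import *
plan([.4985,.0017,.042],-4.9)
E
```

```text
t 23.2 tcp [ 0.4136 -0.2655  0.0416] rpy [-90.36  -0.35   8.04] F [-0.3  0.3 -5.4] w 0.0254 q [ -8.9 -11.7 -28.4   0.3 -72.9 -73.1]
-> travel [ 0.1214 -0.0012  0.2527] | 0.28 twist 0.2258
```

jog_arm([
  {"travel": [0.008,0,0.016],"twist": 0.02},
  {"travel": [0.022,0,0.046],"twist": 0.045},
  {"travel": [0.037,0,0.077],"twist": 0.07},
  {"travel": [0.052,0,0.108],"twist": 0.1},
  {"travel": [0.067,0,0.139],"twist": 0.125},
  {"travel": [0.082,-0.001,0.17],"twist": 0.15},
  {"travel": [0.096,-0.001,0.2],"twist": 0.18},
  {"travel": [0.109,-0.001,0.227],"twist": 0.205},
  {"travel": [0.118,-0.001,0.246],"twist": 0.22},
  {"travel": [0.1214,-0.001,0.2527],"twist": 0.226},
])

```text
clock: 24.2
tcp_pos: [0.4984, 0.0034, 0.0411]
orientation: [-90.3, -0.4, -4.8]
ft_force: [-0.0, 0.2, -6.2]
grip_width: 0.0253
```

jog_arm([
  {"travel": [0,0,0],"twist": 0},
  {"travel": [0,0,0],"twist": 0},
])

```text
clock: 24.4
tcp_pos: [0.4979, 0.003, 0.0406]
orientation: [-90.3, -0.3, -4.8]
ft_force: [0.1, -0.4, -5.6]
grip_width: 0.0254
```

```bash
cat > st.py <<'E'
from mv import *
from cell import vision
from h import *
import sys
a=np.array([.9963,-.0863]);b=np.array([.0863,.9963]);o=np.array([.5962,-.0118])
tag=sys.argv[1]
s=sensors.state(); q=np.array(s["tcp_pos"])[:2]-o; print("tcp bench mm",(q@a*1000).round(1),(q@b*1000).round(1),"z",s["tcp_pos"][2].round(4),"rpy",s["orientation"].round(2),"F",s["ft_force"].round(1),"t",s["clock"])
ims=[]
for n in("wrist","side","top"):
    f=vision.grab_frame(n); cv2.imwrite(f"pics/{n}{tag}.png",f["img"])
    P=cloud(f,n=="wrist");z=P[...,2];Q=(P[...,:2]-o)*1000; bx=Q@a; by=Q@b
    for nm,lo,hi,x0,x1,y0,y1 in(("base",.014,.030,-125,-41,-60,39.),("stop",.008,.0165,-95,-55,36,70),("tube",.066,.078,-14,14,-60,75)):
        m=(z>lo)&(z<hi)&(bx>x0)&(bx<x1)&(by>y0)&(by<y1)
        S=np.stack([bx[m],by[m]],1).astype(np.float32)
        if len(S)>15: print(n,nm,len(S),"x",np.percentile(S[:,0],[1,99]).round(1),"y",np.percentile(S[:,1],[1,99]).round(1),"rect",[np.round(v,1) for v in cv2.minAreaRect(S)],"z",np.median(z[m]).round(4))
    if n!="wrist":
        u=proj(f,[.54,0,.03]).astype(int); c=f["img"][max(0,u[1]-60):u[1]+60,u[0]-80:u[0]+80]; ims.append(cv2.resize(c,(400,300),interpolation=cv2.INTER_CUBIC))
    else: ims.append(cv2.resize(f["img"],(400,300)))
cv2.imwrite(f"pics/m{tag}.png",np.hstack(ims[:2]))
E
python3 st.py 15
```

```text
tcp bench mm -99.2 6.2 z 0.0406 rpy [-90.29  -0.28  -4.82] F [ 0.1 -0.4 -5.6] t 24.4
wrist base 1922 x [-115.6  -97.1] y [-18.5  30.5] rect [array([-105.2,    6. ]), array([21.4, 50.6]), np.float64(0.1)] z 0.0283
wrist stop 608 x [-89.2 -58.8] y [41.3 59.1] rect [array([-73.2,  50.5]), array([32.7, 17.9]), np.float64(1.6)] z 0.0159
side base 285 x [-116.1  -61.5] y [-16.6  32.6] rect [array([-88.4,   8.2]), array([56.4, 50.1]), np.float64(1.2)] z 0.0268
side stop 84 x [-89.8 -57.3] y [41.2 60.5] rect [array([-73.3,  51.1]), array([19.8, 33.2]), np.float64(89.8)] z 0.0147
side tube 367 x [-13.8  11.2] y [-57.1  71.3] rect [array([-0.9,  7.3]), array([ 27.3, 130.7]), np.float64(0.6)] z 0.0712
top tube 62 x [-12.7  13.8] y [-59.7 -43.3] rect [array([  0.6, -51.9]), array([26.5, 16.4]), np.float64(3.3)] z 0.0751
```

View pics/m15.png

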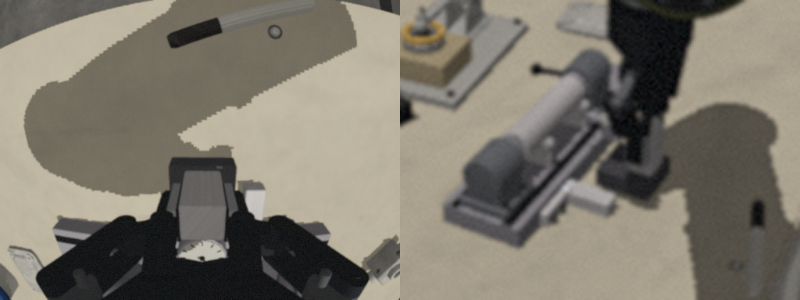

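jog_arm([
  {"travel": [0.002,0.003,0.001],"twist": 0},
  {"travel": [0.005,0.006,0.003],"twist": 0},
  {"travel": [0.008,0.0085,0.004],"twist": 0},
  {"travel": [0.01,0.009,0.005],"twist": 0},
  {"travel": [0.01,0.009,0.005],"twist": 0},
])

```text
clock: 25.05
tcp_pos: [0.5092, 0.0067, 0.0322]
orientation: [-90.3, -0.4, -4.9]
ft_force: [0.6, -0.5, -4.7]
grip_width: 0.0253
```

jog_arm([
  {"travel": [0.003,0.0012,0.001],"twist": 0},
  {"travel": [0.005,0.0015,0.003],"twist": 0},
  {"travel": [0.006,0.0015,0.005],"twist": 0},
  {"travel": [0.006,0.0015,0.007],"twist": 0},
  {"travel": [0.006,0.0015,0.007],"twist": 0},
])

```text
clock: 25.55
tcp_pos: [0.5169, 0.012, 0.0322]
orientation: [-90.4, -0.5, -4.9]
ft_force: [-0.5, -8.4, 4.0]
grip_width: 0.0254
```

```bash
python3 st.py 16
```

```text
tcp bench mm -81.1 16.8 z 0.0322 rpy [-90.41  -0.53  -4.89] F [-0.5 -8.4  4. ] t 25.55
wrist base 1665 x [-97.3 -80.5] y [-8.  38.6] rect [array([-87.9,  15.3]), array([20.6, 47.6]), np.float64(1.2)] z 0.0205
wrist stop 618 x [-89.3 -57. ] y [42.  59.1] rect [array([-72.3,  50.4]), array([17.6, 34.2]), np.float64(89.9)] z 0.0159
wrist tube 52 x [-13.9  -7.6] y [-59.5 -48.7] rect [array([-11.6, -54.5]), array([ 2.9, 12.8]), np.float64(28.7)] z 0.0727
side base 208 x [-98.  -43.3] y [-8.  38.5] rect [array([-70.2,  15.4]), array([47.3, 56.4]), np.float64(89.9)] z 0.0204
side stop 95 x [-93.5 -55.7] y [38.4 60.7] rect [array([-74.6,  49.6]), array([22.9, 38.2]), np.float64(88.7)] z 0.0145
side tube 364 x [-13.6  10.7] y [-59.1  71.1] rect [array([-1.1,  6.5]), array([ 25.7, 132.9]), np.float64(0.2)] z 0.0714
top tube 111 x [-12.9  13.5] y [-59.6 -31.6] rect [array([  0.4, -45.4]), array([28.6, 26.5]), np.float64(88.6)] z 0.0729
```

View pics/m16.png

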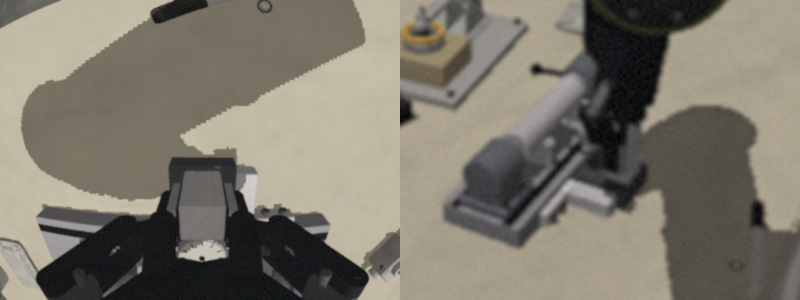

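jog_arm([
  {"travel": [0.002,0,0.002],"twist": 0},
  {"travel": [0.003,0,0.002],"twist": 0},
  {"travel": [0.004,0,0.002],"twist": 0},
  {"travel": [0.005,0,0.002],"twist": 0},
  {"travel": [0.005,0,0.002],"twist": 0},
])

```text
clock: 26.2
tcp_pos: [0.5203, 0.0117, 0.0324]
orientation: [-90.6, -0.3, -4.9]
ft_force: [-10.1, -7.4, 7.4]
grip_width: 0.025
```

```bash
python3 st.py 17
```

```text
tcp bench mm -77.7 16.9 z 0.0324 rpy [-90.62  -0.28  -4.92] F [-10.1  -7.4   7.4] t 26.2
wrist base 1667 x [-94.  -77.3] y [-8.  38.6] rect [array([-84.1,  15.2]), array([20.7, 47.6]), np.float64(0.3)] z 0.0206
wrist stop 747 x [-93.7 -56.6] y [36.8 59. ] rect [array([-74.7,  47.8]), array([38.5, 23. ]), np.float64(0.3)] z 0.0159
wrist tube 95 x [-13.9  -6.2] y [-57.9 -45.8] rect [array([-10.7, -52.5]), array([ 3.5, 14.9]), np.float64(31.6)] z 0.0726
side base 203 x [-94.6 -41.4] y [-8.3 38.7] rect [array([-68.1,  14.9]), array([48.3, 54.2]), np.float64(88.9)] z 0.0202
side stop 100 x [-94.2 -55.6] y [37.3 60.2] rect [array([-75. ,  48.5]), array([39.4, 23.5]), np.float64(0.5)] z 0.0146
side tube 353 x [-12.9  11.8] y [-57.2  71.2] rect [array([0.2, 7.5]), array([ 27.3, 134.6]), np.float64(0.0)] z 0.0714
top base 19 x [-93.9 -85.3] y [-5.  16.2] rect [array([-92.5,   4.8]), array([ 6.7, 23. ]), np.float64(23.5)] z 0.0195
top tube 128 x [-13.4  13.5] y [-59.8 -29.1] rect [array([ -0.1, -44.4]), array([31.1, 27.3]), np.float64(89.9)] z 0.0735
```

View pics/m17.png

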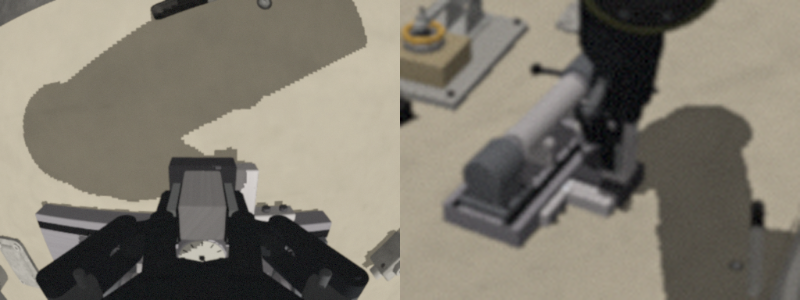

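```bash
python3 st.py 18 | head -1; python3 - <<'E'
import cv2,numpy as np
a=cv2.imread("pics/side18.png")[150:240,190:310]; b=cv2.imread("pics/wrist18.png")[200:330,150:350]
cv2.imwrite("pics/m18b.png",np.hstack([cv2.resize(a,(400,300),interpolation=cv2.INTER_CUBIC),cv2.resize(b,(400,300),interpolation=cv2.INTER_CUBIC)]))
E
```

```text
tcp bench mm -77.7 16.9 z 0.0324 rpy [-90.62  -0.29  -4.93] F [-10.   -7.3   7.9] t 26.35
```

View pics/m18b.png

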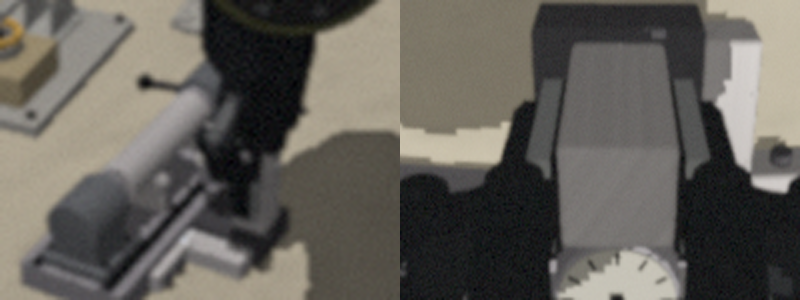

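```bash
python3 - <<'E'
from cell import bot,sensors
print(bot.sign_off())
s=sensors.state(); print(s["clock"],s["ft_force"],s["tcp_pos"],s["orientation"])
E
```

```text
the job is handed in; nothing more can be done
None
the job is handed in; nothing more can be done
```

I handed the job in at about 26.4 s; no verdict is reported, so whether it passed is not known here.

**What I did**
- I laid the tube in the V rests and let go. Its measured middle was about 1 mm from rest_mid, with its top at 74 mm (expected 73).
- I pushed the tailstock up to its end stop; the push force jumped to 22 N there, which should leave the sprung centre in about 8 mm. The tube's headstock end read about y = +71 mm of the bench, against 72 mm expected when seated.
- The push left the tool tilted by about 1.5°. To level it, I briefly pressed the shut fingers on the headstock's end face, at 45 N for one short move. The tilt fell to about 0.3°.
- I gripped the stand by its post, carried it over, set it down and pressed it into the corner.

**Last checks, just before hand-in**
- **Wrist force:** -10 N in x (bed bar), -7.3 N in y (side stop) and +7.9 N in z, steady over two readings.
- **Stand:** base square to the bench within about 0.3° by the wrist camera (the coarser side view reads about 1° off), base top at 20 mm, and no visible gap at the side stop. The gripper was tilted about 0.6°.
- **Tube:** still between the centres in the side view.

**What I could not check**
- The plunger and sprung-centre travel can't be read directly, so I inferred them from positions and forces.
- The cameras disagreed by 1–3 mm on some positions. The tailstock's back face varied more when the gripper blocked the view.
- I did not measure the cover plate or the valve block again at the end; my moves stayed clear of both.

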